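# Lower the jack leg of the airing stand and stand the filter cassettes up on it

## Robot

A 6-joint arm with a two-finger parallel gripper is mounted at the origin on a cart in front of the work surface, level with it; the furniture and walls round the work are solid. World frame = base frame: x ahead of the robot, y to its left, z up, the work surface at z = 0. Lengths are in m, angles in rad, forces in N, time in s.
With the tool pointing down it reaches from about 0.4 to 0.825 m from the base axis. Payload 7 kg.
Tool frame: the origin (TCP) lies at the very end of the fingers, on their centre line; the grasp point (between the pads) lies arm.hold_point_z behind it (arm.hold_point_z is the distance from the TCP to the grasp point, in m); z points along the fingers, y is the line along which they close (so a half turn about z gives the same grasp; the last joint's range is limited). The gripper opens to 88 mm and grips with 3 to 60 N. Pads are 19 mm wide; open, the fingers measure 130 mm over their backs; the gripper's body (78 mm by 193 mm) begins 47 mm behind the grasp point.
Start: joints at [-0.837, 0.359, 0.012, 0, -1.224, -0.288], TCP at [0.291, -0.609, 0.227] pointing down, gripper open.
Joint ranges: [-3.07, 3.07], [-1.43, 2.12], [-1.02, 1.25], [-3.03, 1.67], [-3.05, -0], [-3.03, 3.03]. Speed limits (rad/s): [2.39, 2.39, 3.01, 3.14, 3.14, 3.14].

## Interface

Orientations are given as [roll, pitch, yaw] about the fixed x, y, z axes, in that order (R = Rz(yaw) Ry(pitch) Rx(roll)).
In Python, from station import arm gives the robot as it stands.
- The arm moves only by the shell command python3 -m creep [FORCE], which reads ROWS from standard input. ROWS is a JSON object whose key "segments" holds a list of rows, 1 to 20 of them, each of 5 numbers: the finger opening in m, then dx, dy, dz in m, then a turn about the tool's z in rad; each row is the pose to reach, as a shift and turn from the pose commanded when the command began, along the tool's axes at that moment; what a row does not reach only later rows make up. A row lasts 1/12 s, in which the tool goes at most 0.0417 m and 0.125 rad, less where a joint would pass 70% of its speed; a pose out of reach is approached as far as the arm can. The fingers move at their own pace and stop on an object; FORCE is the grip in N (left out, the last holds). Time passes only in rows, so rows that do not move let the fingers close. It prints the time, the measured TCP pose, the force, the opening and the grip force at its end. Input that does not fit is refused with a message, and nothing moves.
- arm.get_state(): the state, without advancing time (a new reading comes with each control period).
- arm.grab_frame(name): name is "side" or "top"; returns the picture (384x512x3 uint8, red, green, blue); there is no depth.
- arm.camera_params(name): a dict with "fx", "fy", "cx", "cy" (pixels), "T" (4x4, takes a point from camera to world coordinates). Camera axes: x right, y down, z forward; pixel columns grow to the right and rows downward; lengths in m; the calibration is good to about 2 mm. A picture is of the moment at which its call begins. camera_params takes no time and is no camera call.
- arm.job_done(): hands the job in; it is judged then, once.
The state is a dict: "t": time; "q": joint angles; "qd": joint speeds; "joint_efforts": joint torques, N m; "eef_pos": TCP position; "ee_rot": TCP orientation; "force": force on the tool from outside, world axes, zero at the start; "moment": the same for the moment, N m; "width": finger opening in m; "gripper_force": force on a finger pad.
Only numpy, scipy, OpenCV 4.12 (cv2) and the standard library are available. Lean on these libraries where they do the work, as an engineer would, in place of code of your own. Each camera call takes 0.05 s, during which the arm holds its last target. There are 200 camera calls.

## Task

Before anything is put on the overhanging stand, turn its crank clockwise to lower the jack leg until the foot meets the block beneath it and the crank has grown clearly heavier, about half a turn past first touch and no more than three quarters. Then throw the lock lever fully over. Then stand every cassette upright on one of its short edges on the stand's deck, between the side guards, and leave the timer, the vial, the keyboard and the mouse where they are.

Things in the scene. Friction and masses are not known exactly. Their poses are not given: they have to be found in the camera images.
- stand: fixed airing stand: pedestal at its right end (-y), aluminium deck overhanging to the left (+y), grey jack housing 52 mm square, 85 to 167 mm up, at the left end; origin on the worktop under the deck, x away from the robot, y towards the jack; place and small yaw vary. A tall computer tower stands behind its left half (front at world x 0.59, y -0.08 to 0.08), an analyser at world y > 0.19
- deck (a point): middle of the deck's flat upper face, 85 mm above the worktop; axes as the stand's; the flat between the side guards is 136 mm wide along x and runs from 76 mm to -y (a kerb, 10 mm high) to 119 mm to +y (the face of the jack housing); the side guards along both long sides are thin upright plates, 4 mm thick and 52 mm high above the deck
- crank_axis (a point): point on the vertical axis of the crank, at mid-height of the knob (205 mm above the worktop); the jack leg and its foot lie straight below
- knob_mid (a point): middle of the upright black crank knob, a cylinder 24 mm in diameter and 45 mm tall (184 to 229 mm above the worktop), 40 mm out from the crank axis; it spins freely on its pin, so it can be held from above and led round in a circle without turning the gripper; nothing stands above the crank's flat arm (182 mm) but the knob
- crank (a joint): crank angle in rad, growing clockwise seen from above; lowers the leg by 2 mm per rad (12.6 mm a turn); starts at 0 to 5, can go to 42; steady friction of 0.30 N m (about 7.5 N at the knob) holds it wherever it is left; each mm of spring squeeze adds 0.028 N m (0.7 N at the knob), so half a turn past touch adds about 4.5 N
- jack_foot (a joint): squeeze of the stiff spring between leg and foot in m: 0 while the foot hangs free, growing 2 mm per rad of crank once the foot stands on the block, 0.0135 is the end of the spring
- foot_under (a point): middle of the underside of the jack's round foot (48 mm in diameter)
- block_top (a point): middle of the top face of the fixed dark bearing block, 70 mm square, below the foot; its height above the worktop varies from 20 to 40 mm; the foot starts 25 to 55 mm above it
- lock (a joint): lock lever angle in rad: 0 to 0.1 at the start, leaning to the stand's -y (right); 0.8 is fully over, leaning to +y (left); stays where it is left, turned by under 2 N at its ball
- lock_tip (a point): centre of the 26 mm black ball at the tip of the lock lever, about 123 mm above the worktop at either end of its swing and 43 mm to either side of the pivot; the lever, a 10 mm rod, is 110 mm long from its pivot to the ball's centre; pivot 22 mm above the worktop, 110 mm to +x and 75 mm to -y of the stand's origin; it swings in the stand's y-z plane
- cassette1: flat filter cassette, a plain grey plastic slab with rounded edges, 84 mm long (its x), 50 mm wide (its y) and 24 mm thick (its z), about 0.1 to 0.2 kg, all alike; origin at its centre; it starts lying flat on the worktop with its origin 12 mm up and its long axis roughly along world x; either short edge may be the lower one when it stands; may be absent
- cassette2: flat filter cassette, a plain grey plastic slab with rounded edges, 84 mm long (its x), 50 mm wide (its y) and 24 mm thick (its z), about 0.1 to 0.2 kg, all alike; origin at its centre; it starts lying flat on the worktop with its origin 12 mm up and its long axis roughly along world x; either short edge may be the lower one when it stands; may be absent
- cassette3: flat filter cassette, a plain grey plastic slab with rounded edges, 84 mm long (its x), 50 mm wide (its y) and 24 mm thick (its z), about 0.1 to 0.2 kg, all alike; origin at its centre; it starts lying flat on the worktop with its origin 12 mm up and its long axis roughly along world x; either short edge may be the lower one when it stands; may be absent
- cassette4: flat filter cassette, a plain grey plastic slab with rounded edges, 84 mm long (its x), 50 mm wide (its y) and 24 mm thick (its z), about 0.1 to 0.2 kg, all alike; origin at its centre; it starts lying flat on the worktop with its origin 12 mm up and its long axis roughly along world x; either short edge may be the lower one when it stands; may be absent
- timer: bystander: small white timer, 52x62x19 mm, at the right, by the edge of the worktop; origin under its middle
- vial: bystander: white vial with a cap, 32 mm in diameter, 63 mm tall; origin under its middle
- keyboard1: bystander: black keyboard 440 mm long behind the cassettes; origin under its middle
- mouse1: bystander: black computer mouse at the right; origin under its middle

How it is judged:
On the way, in this order (a step that is already met when the one before it is completed fails the run):
1. the jack foot bears firmly on the block (spring squeezed 2.5 to 9.7 mm) while no cassette is on the deck (value of joint jack_foot between 0.0025 and 0.0097 m and z of each of cassette1, cassette2, cassette3, cassette4 in the frame of deck below -0.02 m), for 0.3 s.
2. the lock lever is fully over while the foot still bears (value of joint jack_foot between 0.0025 and 0.0097 m and value of joint lock above 0.68 rad), for 0.2 s.
At the end, for the whole second after the job is handed in: the foot bears on the block with its spring squeezed 2.5 to 9.7 mm, the lock lever stands past 0.68 rad (of 0.8), and every cassette present stands at rest on a short edge on the deck, upright within 0.12 rad, its middle within 45 mm of the deck's middle line and over the deck (all of step 2 and (angle between cassette1's own x axis and vertical below 0.12 rad or angle between cassette1's own x axis and vertical above 3.0216 rad) and x of cassette1 in the frame of deck between -0.045 and 0.045 m and y of cassette1 in the frame of deck between -0.08 and 0.115 m and z of cassette1 in the frame of deck between 0.036 and 0.048 m and linear speed of each of cassette1, cassette2, cassette3, cassette4 below 0.02 m/s and (angle between cassette2's own x axis and vertical below 0.12 rad or angle between cassette2's own x axis and vertical above 3.0216 rad) and x of cassette2 in the frame of deck between -0.045 and 0.045 m and y of cassette2 in the frame of deck between -0.08 and 0.115 m and z of cassette2 in the frame of deck between 0.036 and 0.048 m and (angle between cassette3's own x axis and vertical below 0.12 rad or angle between cassette3's own x axis and vertical above 3.0216 rad) and x of cassette3 in the frame of deck between -0.045 and 0.045 m and y of cassette3 in the frame of deck between -0.08 and 0.115 m and z of cassette3 in the frame of deck between 0.036 and 0.048 m and (angle between cassette4's own x axis and vertical below 0.12 rad or angle between cassette4's own x axis and vertical above 3.0216 rad) and x of cassette4 in the frame of deck between -0.045 and 0.045 m and y of cassette4 in the frame of deck between -0.08 and 0.115 m and z of cassette4 in the frame of deck between 0.036 and 0.048 m); the robot touches nothing.
It fails at once if the jack is over-cranked (spring squeezed more than 12 mm) (value of joint jack_foot above 0.012 m).
It fails at once if the timer is moved more than 3 cm (distance of timer from where it was at the start of the episode above 0.03 m).
It fails at once if the vial is moved more than 3 cm (distance of vial from where it was at the start of the episode above 0.03 m).
It fails at once if the keyboard is moved more than 3 cm (distance of keyboard1 from where it was at the start of the episode above 0.03 m).
It fails at once if the mouse is moved more than 3 cm (distance of mouse1 from where it was at the start of the episode above 0.03 m).
Of cassette1, cassette2, cassette3, cassette4 only 2 to 4 are there at a start; the rules pass over those that are not, and their reading is None.
At some moment in a run one of cassette1, cassette2 may be knocked a few centimetres aside while the robot is not near it.
Once in a run the grip may slacken for a moment while it holds something.
It also fails if it takes over 210 s, if anything falls off the work surface, if the arm or the gripper's body presses on something with over 40 N, if the wrist force passes 120 N, or if a joint passes its speed limit or range.

## Working session

There is one attempt and no reset: what is moved stays moved. The work goes in short steps, Python scripts to look and compute and a shell command to move; the robot and the scene stay as the last step left them, time stands still between calls to the robot, and variables do not carry over. Pictures are saved under pics/ and viewed, at most 14 in all, crops included, and the job is handed in when it is done.

```bash
ls; mkdir -p pics
python3 - <<'E'
from station import arm
import cv2
for n in("top","side"):
    im=arm.grab_frame(n);cv2.imwrite(f"pics/{n}0.png",im[:,:,::-1])
    p=arm.camera_params(n);print(n,{k:p[k] for k in("fx","fy","cx","cy")});print(p["T"])
print(arm.get_state(),arm.hold_point_z)
E
```

```text
pics
top {'fx': 394.13365610083076, 'fy': 394.13365610083076, 'cx': 251.564022401086, 'cy': 194.01088664648137}
[[ 0.01882763 -0.99692688  0.07604149  0.48063905]
 [-0.99980918 -0.01837673  0.0066251  -0.23422884]
 [-0.00520735 -0.07615172 -0.99708264  1.56906286]
 [ 0.          0.          0.          1.        ]]
side {'fx': 387.973938615076, 'fy': 387.973938615076, 'cx': 253.1943758681383, 'cy': 191.92581394361488}
[[-0.93538765 -0.21379607  0.28167566  0.24415067]
 [-0.3535734   0.55196597 -0.75519495  0.64467828]
 [ 0.00598233 -0.80599306 -0.59189476  0.8173597 ]
 [ 0.          0.          0.          1.        ]]
{'t': 0.1, 'q': array([-8.36907625e-01,  3.59305441e-01,  1.11390301e-02, -3.38933932e-04,
       -1.22409062e+00, -2.88141102e-01]), 'qd': array([-0.00039559, -0.00165078,  0.00345555,  0.00293427,  0.00120339,
        0.00058811]), 'joint_efforts': array([-2.49809134e-03, -5.84161270e+01,  2.93755549e+01,  7.01563999e+00,
        1.02069491e-02, -6.63121159e-05]), 'eef_pos': array([ 0.29083005, -0.60863791,  0.22571226]), 'ee_rot': array([ 3.14010162e+00, -1.09630322e-04, -2.69596038e+00]), 'force': array([-0.23979986,  0.13300813,  0.13001395]), 'moment': array([ 0.03667608, -0.0051408 ,  0.0674634 ]), 'gripper_force': 0.0, 'width': 0.0876983444264853} 0.0188
```

View pics/top0.png

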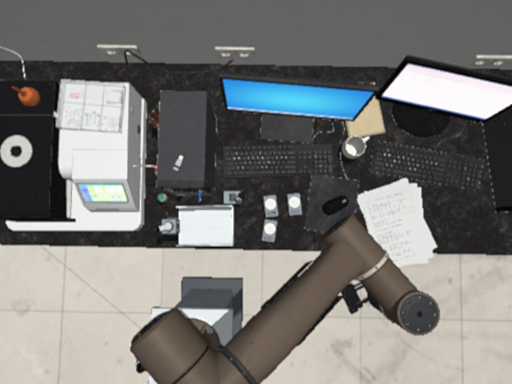

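View pics/side0.png

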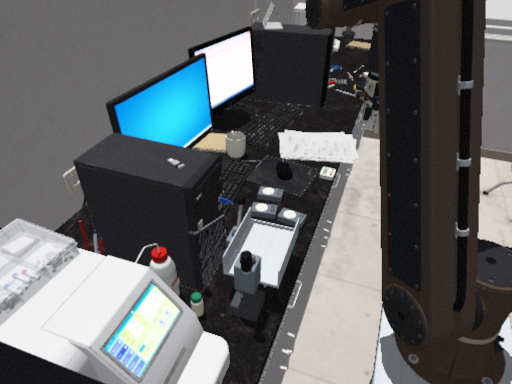

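The top view shows three cassettes near (270,205), (295,204) and (269,231), the deck around (205,226), the crank near (168,227), the lock base near (232,197) and the mouse at (335,204). I'll zoom in next.

```bash
cat > h.py <<'E'
import numpy as np,cv2
from station import arm
def ray(n,u,v):
    p=arm.camera_params(n);T=np.array(p["T"])
    d=T[:3,:3]@np.array([(u-p["cx"])/p["fx"],(v-p["cy"])/p["fy"],1]);return T[:3,3],d
def onz(n,u,v,z):
    o,d=ray(n,u,v);return o+d*(z-o[2])/d[2]
def tri(a,b): # a=(u,v) top, b side
    o1,d1=ray("top",*a);o2,d2=ray("side",*b)
    s=np.linalg.lstsq(np.c_[d1,-d2],o2-o1,rcond=None)[0]
    p,q=o1+s[0]*d1,o2+s[1]*d2;return (p+q)/2,np.linalg.norm(p-q)
def proj(n,P):
    p=arm.camera_params(n);T=np.array(p["T"]);c=T[:3,:3].T@(np.array(P)-T[:3,3])
    return np.array([p["fx"]*c[0]/c[2]+p["cx"],p["fy"]*c[1]/c[2]+p["cy"]])
def crop(n,name,x0,y0,x1,y1,s,im=None):
    im=arm.grab_frame(n) if im is None else im
    cv2.imwrite("pics/"+name,cv2.resize(im[y0:y1,x0:x1,::-1],None,fx=s,fy=s,interpolation=cv2.INTER_CUBIC))
    return im
E
python3 - <<'E'
from h import *
a=cv2.imread("pics/top0.png")[:,:,::-1];b=cv2.imread("pics/side0.png")[:,:,::-1]
A=cv2.resize(a[185:250,145:355],None,fx=3.8,fy=3.8,interpolation=cv2.INTER_CUBIC)
B=cv2.resize(b[165:335,180:350],None,fx=3.4,fy=3.4,interpolation=cv2.INTER_CUBIC)
print(A.shape,B.shape)
cv2.imwrite("pics/a.png",A[:,:,::-1]);cv2.imwrite("pics/b.png",B[:,:,::-1])
E
```

```text
(247, 798, 3) (578, 578, 3)
```

View pics/a.png

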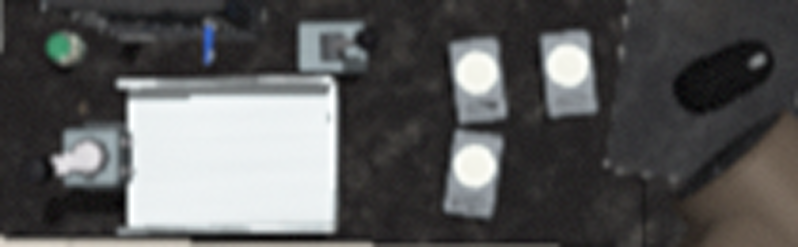

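View pics/b.png

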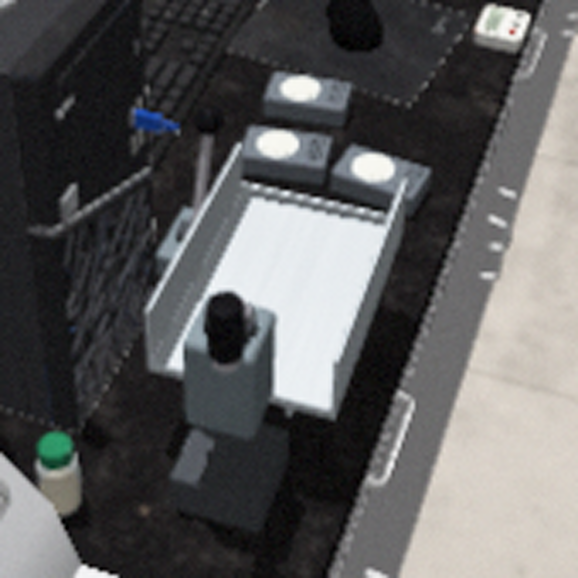

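The crops show 3 cassettes and an almost axis-aligned stand. The knob is to the left (+y) of the crank axis at about (155,228) in top. The lock ball is near (240,196) in top. Now I'll measure.

Run:
```python
from h import *
a=cv2.imread("pics/top0.png");b=cv2.imread("pics/side0.png")
g=a.astype(int);mn=g.min(2)
def blobs(m,amin,box):
    k,l,s,c=cv2.connectedComponentsWithStats(m.astype(np.uint8))
    for i in range(1,k):
        x,y,w,h,ar=s[i]
        if ar>=amin and box[0]<c[i][0]<box[2] and box[1]<c[i][1]<box[3]: yield i,l==i,ar,c[i]
print("deck")
for i,m,ar,c in blobs(mn>185,300,(150,195,260,250)):
    p=cv2.minAreaRect(np.argwhere(m)[:,::-1].astype(np.float32));print(ar,c,p)
print("cass")
for i,m,ar,c in blobs((mn>75),60,(255,190,330,250)):
    r=cv2.minAreaRect(np.argwhere(m)[:,::-1].astype(np.float32));P=np.array([onz("top",*q,.022)[:2] for q in cv2.boxPoints(r)])
    print(ar,c,r,"centre",onz("top",*r[0],.024).round(4)); e=np.diff(np.r_[P,P[:1]],axis=0);print(np.linalg.norm(e,axis=1).round(3),np.degrees(np.arctan2(e[:,1],e[:,0])).round(1))
print(onz("top",145+40/3.8,185+165/3.8,.229),"hub",onz("top",168.2,225.8,.19))
for c in((63,128),(122,186)):print("housing",onz("top",145+c[0]/3.8,185+c[1]/3.8,.167))
for c in((128,90),(338,78),(338,232),(128,232)):print("deck",onz("top",145+c[0]/3.8,185+c[1]/3.8,.137))
print("ball",tri((145+365/3.8,185+40/3.8),(180+208/3.4,165+120/3.4)))
print("knob tri",tri((155.5,228.4),(180+225/3.4,165+305/3.4)))
print("vial",tri((145+62/3.8,185+46/3.8),(180+55/3.4,165+440/3.4)))
```

```text
deck
1881 [206.0430622  227.18288145] ((205.5, 225.0), (40.0, 53.0), 90.0)
cass
293 [294.23890785 203.76450512] ((294.256103515625, 203.8048553466797), (21.7550106048584, 13.362215995788574), 83.6598129272461) centre [ 0.563  -0.3921  0.024 ]
[0.053 0.085 0.052 0.085] [ -82.6 -173.1   97.4    7. ]
293 [270.43686007 205.63139932] ((270.4847412109375, 205.6353759765625), (22.005258560180664, 13.34853458404541), 82.40535736083984) centre [ 0.5541 -0.299   0.024 ]
[0.053 0.086 0.052 0.086] [ -81.3 -171.6   98.7    8.5]
297 [269.22558923 230.15151515] ((269.25, 230.24996948242188), (13.293608665466309, 22.203153610229492), 8.130102157592773) centre [ 0.4579 -0.2957  0.024 ]
[0.086 0.052 0.086 0.052] [ -7.2 -97.  172.7  83. ]
[0.45980717 0.09814877 0.229     ] hub [0.46915022 0.0638634  0.19      ]
housing [0.49371712 0.09327594 0.167     ]
housing [0.44078848 0.03624108 0.167     ]
deck [0.53145184 0.03931912 0.137     ]
deck [ 0.54667911 -0.16144591  0.137     ]
deck [ 0.40037462 -0.16469933  0.137     ]
deck [0.39655907 0.0348764  0.137     ]
ball (array([ 0.58739567, -0.18512568,  0.1274164 ]), np.float64(0.006536315081220197))
knob tri (array([0.46081445, 0.10046191, 0.22151216]), np.float64(0.0022249467352651884))
vial (array([0.58009443, 0.12263578, 0.06409912]), np.float64(0.006382062018109785))
```

Run:
```python
from h import *
a=cv2.imread("pics/top0.png");b=cv2.imread("pics/side0.png")
A=cv2.resize(a[210:245,145:185],None,fx=10,fy=10,interpolation=cv2.INTER_CUBIC)
B=cv2.resize(b[240:330,225:275],None,fx=7,fy=7,interpolation=cv2.INTER_CUBIC)
A=np.clip(A.astype(float)*1.6,0,255);B=np.clip(B.astype(float)*1.8,0,255)
C=np.zeros((630,760,3));C[:350,:400]=A;C[:,410:]=B
cv2.imwrite("pics/k.png",C[:600])
print("disp",tri((128,180),(150,285)),tri((133,205),(108,348)),tri((78,183),(208,292)))
print("tower",onz("top",188,190,.3), tri((160,190),(185,285)))
```

```text
disp (array([0.63027105, 0.21567962, 0.17982555]), np.float64(0.004226832349211655)) (array([0.61039516, 0.27948996, 0.07370404]), np.float64(0.16605611110080892)) (array([0.52836644, 0.30049783, 0.32358584]), np.float64(0.15005929310531027))
tower [ 0.58664236 -0.01998342  0.3       ] (array([0.60624555, 0.12346002, 0.08795923]), np.float64(0.008378059260414314))[ WARN:0@0.582] global loadsave.cpp:1063 imwrite_ Unsupported depth image for selected encoder is fallbacked to CV_8U.
```

View pics/k.png

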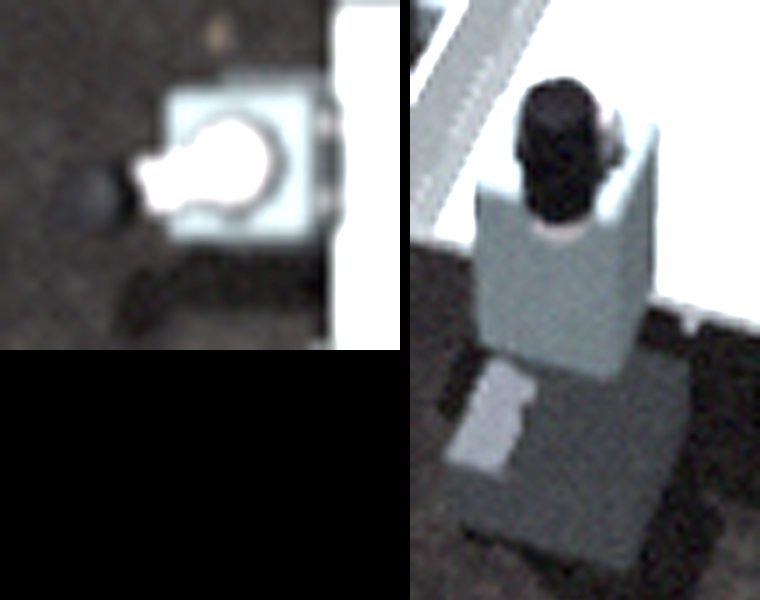

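```bash
python3 - <<'E'
from h import *
k=(154.0,229.1);s=(246.4,254.1)
print(onz("top",*k,.229),onz("side",*s,.229),tri(k,s))
print("hub",onz("top",168,225.8,.185))
# housing top corners
print(onz("top",145+16.5-.4,210+9-.4,.167),onz("top",145+32-.4,210+24-.4,.167))
# block top side corners: patch outer corner etc for z guess
for z in(.02,.03,.04):
  print(z,[onz("side",225+(u-410)/7-.4,240+v/7-.4,z)[:2].round(3) for u,v in((445,457),(640,505),(690,372))])
E
echo '{"segments": [[0.087,0,0,-0.05,0.12],[0.087,-0.459,0.567,-0.08,0.4456],[0.087,-0.459,0.567,-0.08,0.4456],[0.087,-0.459,0.567,-0.08,0.4456],[0.087,-0.459,0.567,-0.08,0.4456],[0.087,-0.459,0.567,-0.08,0.4456],[0.087,-0.459,0.567,-0.08,0.4456],[0.087,-0.459,0.567,-0.08,0.4456],[0.087,-0.459,0.567,-0.08,0.4456],[0.087,-0.459,0.567,-0.08,0.4456],[0.087,-0.459,0.567,-0.08,0.4456],[0.087,-0.459,0.567,-0.08,0.4456],[0.087,-0.459,0.567,-0.08,0.4456],[0.087,-0.459,0.567,-0.08,0.4456],[0.087,-0.459,0.567,-0.08,0.4456],[0.087,-0.459,0.567,-0.08,0.4456],[0.087,-0.459,0.567,-0.08,0.4456],[0.087,-0.459,0.567,-0.08,0.4456],[0.087,-0.459,0.567,-0.08,0.4456],[0.087,-0.459,0.567,-0.08,0.4456]]}' | python3 -m creep 40
```

```text
[0.45741658 0.10324485 0.229     ] [0.45936751 0.1057706  0.229     ] (array([0.45863897, 0.10405498, 0.22749303]), np.float64(0.002635987344722577))
hub [0.46909534 0.06564567 0.185     ]
[0.49398381 0.0949912  0.167     ] [0.44197916 0.03807393 0.167     ]
0.02 [array([0.511, 0.092]), array([0.439, 0.086]), array([0.442, 0.025])]
0.03 [array([0.507, 0.099]), array([0.436, 0.093]), array([0.439, 0.033])]
0.04 [array([0.504, 0.106]), array([0.434, 0.1  ]), array([0.437, 0.041])]
t: 1.77
eef_pos: [0.4614, 0.1043, 0.306]
ee_rot: [-3.141, -0.001, -3.138]
force: [0.3, 0.8, -0.8]
width: 0.0869
gripper_force: 0.0
```

```bash
echo '{"segments": [[0.087,0.003,0,0.04,0],[0.087,0.003,0,0.08,0],[0.087,0.003,0,0.110,0],[0.087,0.003,0,0.110,0],[0.024,0.003,0,0.110,0],[0.015,0.003,0,0.110,0],[0.015,0.003,0,0.110,0],[0.015,0.003,0,0.110,0],[0.015,0.003,0,0.110,0],[0.015,0.003,0,0.110,0]]}' | python3 -m creep 40
python3 - <<'E'
from h import *
crop("top","t1.png",140,170,350,260,3.8)
E
```

```text
t: 2.6
eef_pos: [0.4581, 0.1007, 0.1975]
ee_rot: [3.141, 0.001, -3.141]
force: [0.8, -0.2, -0.5]
width: 0.0523
gripper_force: 0.0
```

View pics/t1.png

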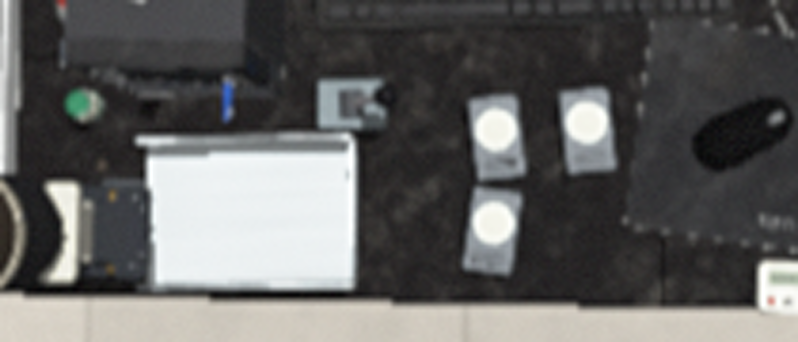

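Three cassettes are confirmed, with the timer at (780,285) in the crop. I'll finish closing on the knob.

```bash
echo '{"segments": [[0.015,0,0,0,0],[0.015,0,0,0,0],[0.015,0,0,0,0],[0.015,0,0,0,0],[0.015,0,0,0,0],[0.015,0,0,0,0],[0.015,0,0,0,0],[0.015,0,0,0,0],[0.015,0,0,0,0],[0.015,0,0,0,0]]}' | python3 -m creep 40
```

```text
t: 3.48
eef_pos: [0.4592, 0.1044, 0.1971]
ee_rot: [3.135, 0.004, -3.141]
force: [-0.1, 16.3, -1.8]
width: 0.0231
gripper_force: 40.0
```

```bash
python3 -c "
import numpy as np
for k in range(1,21):
  p=-.23+k*np.pi/10;print(k,round(-.0097-.04*np.sin(p),4),round(-.0353+.04*np.cos(p),4))"
```

```text
1 -0.0131 0.0046
2 -0.0252 0.0016
3 -0.0358 -0.005
4 -0.0439 -0.0146
5 -0.0486 -0.0262
6 -0.0496 -0.0387
7 -0.0466 -0.0508
8 -0.04 -0.0614
9 -0.0304 -0.0695
10 -0.0188 -0.0742
11 -0.0063 -0.0752
12 0.0058 -0.0722
13 0.0164 -0.0656
14 0.0245 -0.056
15 0.0292 -0.0444
16 0.0302 -0.0319
17 0.0272 -0.0198
18 0.0206 -0.0092
19 0.011 -0.0011
20 -0.0006 0.0036
```

```bash
echo '{"segments": [[0.015,-0.013,0.0045,0,0],[0.015,-0.025,0.0015,0,0],[0.015,-0.036,-0.005,0,0],[0.015,-0.044,-0.0145,0,0],[0.015,-0.0485,-0.026,0,0]]}' | python3 -m creep 40
python3 - <<'E'
from h import *
s=arm.get_state();print(s["eef_pos"],s["force"],s["moment"])
E
```

```text
t: 3.9
eef_pos: [0.5098, 0.0783, 0.1971]
ee_rot: [3.136, 0.006, -3.14]
force: [6.8, 12.2, -5.5]
width: 0.0231
gripper_force: 40.0
[0.50984625 0.07831282 0.19710353] [ 6.82519203 12.18254116 -5.49358783] [ 4.31905631 -2.53988722  0.03350126]
```

```bash
echo '{"segments": [[0.015,-0.003,-0.0125,0,0],[0.015,0,-0.0245,0,0],[0.015,0.0065,-0.035,0,0],[0.015,0.016,-0.043,0,0],[0.015,0.028,-0.048,0,0]]}' | python3 -m creep 40
echo '{"segments": [[0.015,0.0125,-0.001,0,0],[0.015,0.0245,0.002,0,0],[0.015,0.035,0.0085,0,0],[0.015,0.0435,0.018,0,0],[0.015,0.048,0.030,0,0]]}' | python3 -m creep 40
echo '{"segments": [[0.015,0.001,0.0125,0,0],[0.015,-0.002,0.0245,0,0],[0.015,-0.0085,0.035,0,0],[0.015,-0.018,0.0435,0,0],[0.015,-0.030,0.048,0,0]]}' | python3 -m creep 40
```

```text
t: 4.32
eef_pos: [0.4808, 0.0277, 0.1969]
ee_rot: [3.139, 0.005, -3.141]
force: [6.3, 11.3, -5.9]
width: 0.0232
gripper_force: 40.0
t: 4.73
eef_pos: [0.4325, 0.0574, 0.197]
ee_rot: [3.14, 0.006, -3.141]
force: [19.7, -4.5, -16.5]
width: 0.0231
gripper_force: 40.0
t: 5.15
eef_pos: [0.4585, 0.1045, 0.1967]
ee_rot: [-3.141, -0.003, -3.141]
force: [-10.9, 4.5, 10.6]
width: 0.0231
gripper_force: 40.0
```

```bash
python3 -c "
import numpy as np
for k in range(1,21):
  p=-.25+k*np.pi/10;print(k,round(-.0096-.04*np.sin(p),4),round(-.0377+.04*np.cos(p),4))"
```

```text
1 -0.0122 0.0022
2 -0.0244 -0.0005
3 -0.0351 -0.0069
4 -0.0434 -0.0163
5 -0.0484 -0.0278
6 -0.0495 -0.0403
7 -0.0468 -0.0525
8 -0.0404 -0.0632
9 -0.031 -0.0715
10 -0.0195 -0.0765
11 -0.007 -0.0776
12 0.0052 -0.0749
13 0.0159 -0.0685
14 0.0242 -0.0591
15 0.0292 -0.0476
16 0.0303 -0.0351
17 0.0276 -0.0229
18 0.0212 -0.0122
19 0.0118 -0.0039
20 0.0003 0.0011
```

```bash
cat > f.py <<'E'
from h import *
s=arm.get_state();p=s["eef_pos"];F=s["force"];r=np.array([p[0]-.4704,p[1]-.067]);R=np.hypot(*r);r/=R
t=np.array([r[1],-r[0]]);print("psi %.2f R %.4f tang %.1f rad %.1f"%(np.arctan2(r[0],r[1]),R,-F[:2]@t,F[:2]@r))
E
echo '{"segments": [[0.015,-0.012,0.002,0,0],[0.015,-0.0245,-0.0005,0,0],[0.015,-0.035,-0.007,0,0],[0.015,-0.0435,-0.0165,0,0],[0.015,-0.0485,-0.028,0,0]]}' | python3 -m creep 40 >/dev/null; python3 f.py
echo '{"segments": [[0.015,-0.001,-0.0125,0,0],[0.015,0.0015,-0.0245,0,0],[0.015,0.008,-0.0355,0,0],[0.015,0.0175,-0.0435,0,0],[0.015,0.029,-0.0485,0,0]]}' | python3 -m creep 40 >/dev/null; python3 f.py
echo '{"segments": [[0.015,0.0125,-0.001,0,0],[0.015,0.0245,0.0015,0,0],[0.015,0.0355,0.008,0,0],[0.015,0.0435,0.0175,0,0],[0.015,0.0485,0.029,0,0]]}' | python3 -m creep 40 >/dev/null; python3 f.py
echo '{"segments": [[0.015,0.001,0.0125,0,0],[0.015,-0.0015,0.0245,0,0],[0.015,-0.008,0.0355,0,0],[0.015,-0.0175,0.0435,0,0],[0.015,-0.029,0.0485,0,0]]}' | python3 -m creep 40 >/dev/null; python3 f.py
```

```text
psi 1.29 R 0.0414 tang 9.9 rad 0.5
psi 2.84 R 0.0404 tang 9.2 rad -1.9
psi -1.83 R 0.0390 tang 9.4 rad -14.8
psi -0.30 R 0.0396 tang 7.8 rad 0.1
```

```bash
echo '{"segments": [[0.015,-0.0125,0.001,0,0],[0.015,-0.0245,-0.0015,0,0],[0.015,-0.0355,-0.008,0,0],[0.015,-0.0435,-0.0175,0,0],[0.015,-0.0485,-0.029,0,0]]}' | python3 -m creep 40 >/dev/null; python3 f.py
echo '{"segments": [[0.015,-0.001,-0.0125,0,0],[0.015,0.0015,-0.0245,0,0],[0.015,0.008,-0.0355,0,0],[0.015,0.0175,-0.0435,0,0],[0.015,0.029,-0.0485,0,0]]}' | python3 -m creep 40 >/dev/null; python3 f.py
```

```text
psi 1.29 R 0.0414 tang 8.3 rad 0.6
psi 2.85 R 0.0401 tang 3.4 rad -7.7
```

```bash
python3 f.py
python3 - <<'E'
from h import *
im=arm.grab_frame("side");cv2.imwrite("pics/s1raw.png",im[:,:,::-1])
B=cv2.resize(im[270:335,225:285],None,fx=9,fy=9,interpolation=cv2.INTER_CUBIC)
cv2.imwrite("pics/s1.png",np.clip(B[:,:,::-1].astype(float)*2,0,255).astype(np.uint8))
E
python3 f.py
```

```text
psi 2.85 R 0.0401 tang 3.4 rad -7.7
psi 2.92 R 0.0398 tang -1.7 rad -7.6
```

View pics/s1.png

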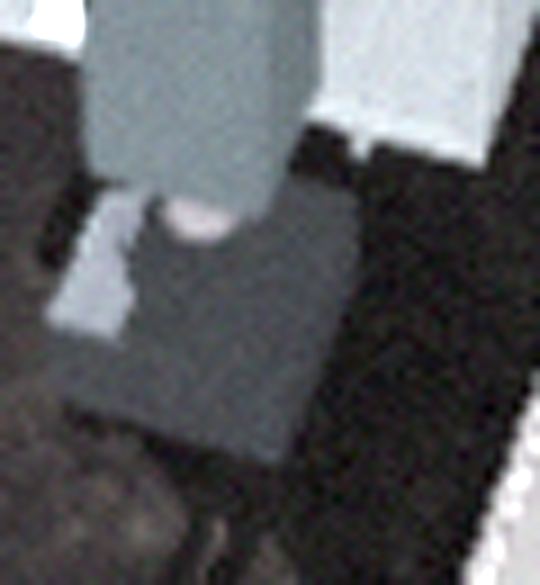

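Run:
```python
from h import *
def solve(P,row):
    zs=np.linspace(0,.09,901);r=[proj("side",[P[0],P[1],z])[1] for z in zs];z=zs[np.argmin(abs(np.array(r)-row))];return z,proj("side",[*P,z])
print("foot",solve((.4617,.0893),296.5))
print("block NL",solve((.5045,.1029),305.3), "bottom",proj("side",[.5045,.1029,0]),"obs",225+65/9-.45,270+400/9-.45)
print("block NR",solve((.4345,.1011),0)[1][0],proj("side",[.4345,.1011,0]),"obs bottom",225+280/9-.45,270+462/9-.45)
for z in(.02,.03,.04): print(z,proj("side",[.5045,.1029,z]),proj("side",[.4365,.0311,z]),"obs",225+358/9-.45,270+205/9-.45)
```

```text
foot (np.float64(0.07079999999999999), array([248.31952704, 296.49529845]))
block NL (np.float64(0.0343), array([229.95883528, 305.30125511])) bottom [230.36463958 314.01929706] obs 231.77222222222224 313.99444444444447
block NR 257.4412767625249 [256.98224462 322.10254005] obs bottom 255.6611111111111 320.8833333333333
0.02 [230.13011739 308.98097119] [265.84070177 294.99371322] obs 264.3277777777778 292.3277777777778
0.03 [230.01066109 306.41464789] [265.94040111 292.4347189 ] obs 264.3277777777778 292.3277777777778
0.04 [229.88970456 303.81609464] [266.04130765 289.84473947] obs 264.3277777777778 292.3277777777778
```

```bash
echo '{"segments": [[0.015,0.0125,-0.001,0,0],[0.015,0.0245,0.0015,0,0],[0.015,0.0355,0.008,0,0]]}' | python3 -m creep 40 >/dev/null; python3 f.py
echo '{"segments": [[0.015,0.0082,0.0094,0,0],[0.015,0.0132,0.021,0,0]]}' | python3 -m creep 40 >/dev/null; python3 f.py
echo '{"segments": [[0.015,0.001,0.0125,0,0],[0.015,-0.0015,0.0245,0,0],[0.015,-0.008,0.0355,0,0]]}' | python3 -m creep 40 >/dev/null; python3 f.py
echo '{"segments": [[0.015,-0.0094,0.0082,0,0],[0.015,-0.021,0.0132,0,0]]}' | python3 -m creep 40 >/dev/null; python3 f.py
```

```text
psi -2.43 R 0.0416 tang 0.1 rad -0.3
psi -1.82 R 0.0421 tang -0.4 rad 0.7
psi -0.88 R 0.0413 tang 0.2 rad 0.2
psi -0.23 R 0.0410 tang 0.0 rad -0.3
```

Zero force means the knob was lost. I'll check the state and take a look.

Run:
```python
from h import *
s=arm.get_state();print(s["t"],s["width"],s["gripper_force"],s["eef_pos"])
im=arm.grab_frame("side");cv2.imwrite("pics/s2raw.png",im[:,:,::-1])
B=cv2.resize(im[220:330,215:295],None,fx=5.4,fy=5.4,interpolation=cv2.INTER_CUBIC)
cv2.imwrite("pics/s2.png",np.clip(B[:,:,::-1].astype(float)*2,0,255).astype(np.uint8))
```

```text
8.5333 0.015020473193826404 0.0 [0.46100076 0.10685739 0.19656781]
```

View pics/s2.png

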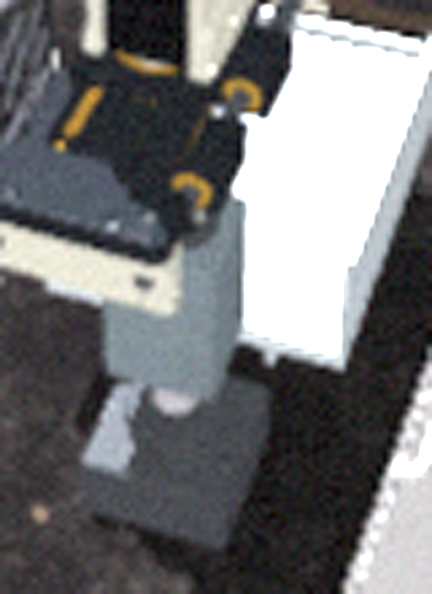

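```bash
echo '{"segments": [[0.015,0,0,-0.04,0],[0.06,0,0,-0.08,0],[0.06,0,-0.04,-0.10,0],[0.06,0,-0.28,-0.10,0],[0.06,0,-0.28,-0.10,0],[0.06,0,-0.28,-0.10,0],[0.06,0,-0.28,-0.10,0],[0.06,0,-0.28,-0.10,0],[0.06,0,-0.28,-0.10,0],[0.06,0,-0.28,-0.1,0]]}' | python3 -m creep 40
python3 - <<'E'
from h import *
a=arm.grab_frame("top");b=arm.grab_frame("side")
for n,i in(("top2",a),("side2",b)):cv2.imwrite(f"pics/{n}.png",i[:,:,::-1])
A=cv2.resize(a[210:245,145:185,::-1],None,fx=10,fy=10,interpolation=cv2.INTER_CUBIC)
B=cv2.resize(b[240:325,225:275,::-1],None,fx=7,fy=7,interpolation=cv2.INTER_CUBIC)
C=np.zeros((595,760,3));C[:350,:400]=A*1.;C[:,410:]=B
cv2.imwrite("pics/k2.png",np.clip(C*1.8,0,255).astype(np.uint8))
E
```

```text
t: 9.42
eef_pos: [0.4601, -0.1798, 0.2959]
ee_rot: [-3.14, -0.002, 3.137]
force: [-0.4, 0.9, -0.9]
width: 0.0594
gripper_force: 0.0
```

View pics/k2.png

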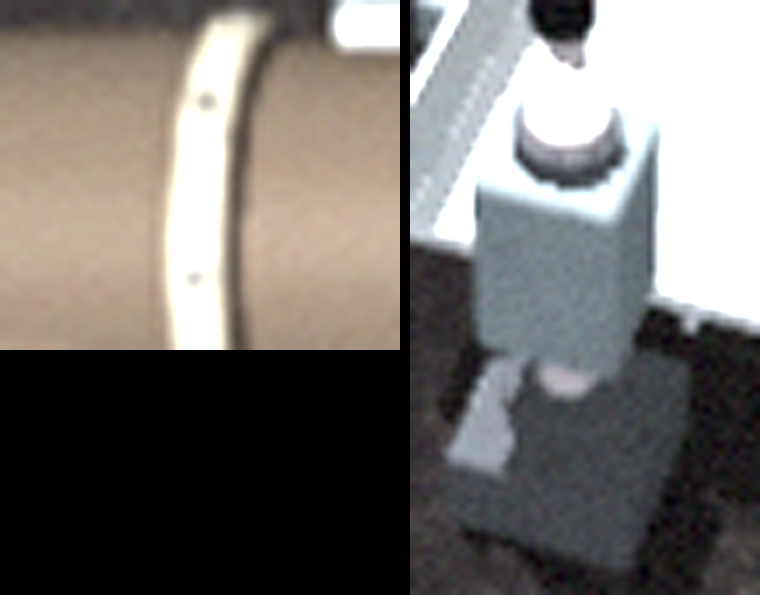

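Run:
```python
from h import *
b=cv2.imread("pics/side2.png");B=cv2.resize(b[215:270,225:275],None,fx=4,fy=4,interpolation=cv2.INTER_CUBIC)
# dark knob columns by row
g=b.max(2)
for r in range(222,250,2): print(r,g[r,236:258])
for psi in np.arange(2.7,3.7,.1):
    P=np.array([.4704+.04*np.sin(psi),.067+.04*np.cos(psi)]);print(round(psi,2),P.round(4),proj("side",[*P,.229]).round(1),proj("side",[*P,.184]).round(1))
```

```text
222 [ 47  96 132 115 104 158 201 116 101  97 102 105 105 109 125 113 120 116
 117 118 112 117]
224 [ 63 110 128 134 198 213 108 101 100  99 104 104 109 123 111 110 117 174
 239 237 237 232]
226 [131 130 148 200 196 104  96  75  61  43  41  43  54  70  93 113 174 239
 238 238 239 238]
228 [149 161 201 185 103  93  52  29  28  25  28  34  24  31  34 119 214 238
 237 239 238 238]
230 [147 204 176 104 102  86  33  29  28  33  32  30  28  29  28 106 212 238
 238 237 238 239]
232 [218 166 103  98 103  82  10  16  17  28  26  22  18  14  18 102 214 238
 238 238 237 238]
234 [156 101 102 100 104  81  27  16  18  13  19   9  12  16  10 108 213 240
 237 238 238 237]
236 [100 100  99  99 101  88  29  17  13  13  19  11  14  11  11 106 215 238
 238 239 240 239]
238 [103  99 104 101 102  88  25  13  16  18  14  15  20  12  13 107 213 238
 238 239 238 239]
240 [102 104 102  99 110 106  31  16  16  18  19  19  20  14  17 104 214 239
 239 240 240 240]
242 [ 98 104 103 109 125 102  42   6  14  17  18  15  14  16  15 108 215 239
 239 240 239 240]
244 [100 100 111 113 118 114  91  39  11   9  17  17  17  16  90 199 240 240
 240 240 241 240]
246 [102 104 111 115 119 115 138 176 134  81  78  78  85  98 172 234 240 240
 241 240 239 238]
248 [128 114 113 114 116 182 242 238 213 167  98 103 100  97 169 241 240 240
 240 241 240 239]
2.7 [0.4875 0.0308] [247.  228.7] [247.  243.1]
2.8 [0.4838 0.0293] [248.7 228.6] [248.8 243.1]
2.9 [0.48   0.0282] [250.5 228.7] [250.5 243.2]
3.0 [0.476  0.0274] [252.2 228.9] [252.1 243.4]
3.1 [0.4721 0.027 ] [253.9 229.3] [253.8 243.7]
3.2 [0.4681 0.0271] [255.6 229.7] [255.4 244.1]
3.3 [0.4641 0.0275] [257.2 230.2] [256.9 244.7]
3.4 [0.4602 0.0283] [258.7 230.9] [258.4 245.3]
3.5 [0.4564 0.0295] [260.1 231.6] [259.8 246.1]
3.6 [0.4527 0.0311] [261.4 232.5] [261. 247.]
```

```bash
echo '{"segments": [[0.08,-0.027,0.211,0,0],[0.08,-0.027,0.211,0,0],[0.08,-0.027,0.211,0,0],[0.08,-0.027,0.211,0,0],[0.08,-0.027,0.211,0,0],[0.08,-0.027,0.211,0,0],[0.08,-0.027,0.211,0.03,0],[0.08,-0.027,0.211,0.06,0],[0.08,-0.027,0.211,0.08,0],[0.08,-0.027,0.211,0.099,0],[0.04,-0.027,0.211,0.099,0],[0.015,-0.027,0.211,0.099,0],[0.015,-0.027,0.211,0.099,0],[0.015,-0.027,0.211,0.099,0],[0.015,-0.027,0.211,0.099,0]]}' | python3 -m creep 55
echo '{"segments": [[0.015,0,0,0,0],[0.015,0,0,0,0],[0.015,0,0,0,0],[0.015,0,0,0,0],[0.015,0,0,0,0],[0.015,0,0,0,0]]}' | python3 -m creep 55; python3 f.py
```

```text
t: 10.77
eef_pos: [0.4877, 0.0371, 0.1989]
ee_rot: [3.141, 0.002, -3.141]
force: [-0.2, 0.5, -0.2]
width: 0.0526
gripper_force: 0.0
t: 11.27
eef_pos: [0.4864, 0.0324, 0.1983]
ee_rot: [-3.135, -0.002, 3.142]
force: [1.5, -19.6, 3.5]
width: 0.0231
gripper_force: 55.0
psi 2.71 R 0.0381 tang -6.9 rad 18.4
```

```bash
sed -i 's/\.4704/.4665/' f.py
cat > g.py <<'E'
import numpy as np,sys
C=np.array([float(sys.argv[1]),float(sys.argv[2])]);p0=float(sys.argv[3]);ax=np.array([.4665,.067]);n=int(sys.argv[4]);c=C
for k in range(1,n+1):
    p=p0+k*np.pi/10;w=ax+.04*np.array([np.sin(p),np.cos(p)]);d=w-c
    print("psi%.2f [0.015,%.4f,%.4f,0,0],"%(p,-d[0],d[1]))
    if k%5 in(0,3): c=w;print()
E
python3 g.py .486 .0366 2.62 20
```

```text
psi2.93 [0.015,0.0113,-0.0087,0,0],
psi3.25 [0.015,0.0238,-0.0094,0,0],
psi3.56 [0.015,0.0358,-0.0061,0,0],

psi3.88 [0.015,0.0105,0.0068,0,0],
psi4.19 [0.015,0.0183,0.0166,0,0],

psi4.50 [0.015,0.0045,0.0117,0,0],
psi4.82 [0.015,0.0051,0.0242,0,0],
psi5.13 [0.015,0.0018,0.0363,0,0],

psi5.45 [0.015,-0.0068,0.0105,0,0],
psi5.76 [0.015,-0.0166,0.0183,0,0],

psi6.08 [0.015,-0.0117,0.0045,0,0],
psi6.39 [0.015,-0.0242,0.0051,0,0],
psi6.70 [0.015,-0.0363,0.0018,0,0],

psi7.02 [0.015,-0.0105,-0.0068,0,0],
psi7.33 [0.015,-0.0183,-0.0166,0,0],

psi7.65 [0.015,-0.0045,-0.0117,0,0],
psi7.96 [0.015,-0.0051,-0.0242,0,0],
psi8.27 [0.015,-0.0018,-0.0363,0,0],

psi8.59 [0.015,0.0068,-0.0105,0,0],
psi8.90 [0.015,0.0166,-0.0183,0,0],
```

```bash
echo '{"segments": [[0.015,0.0113,-0.0087,0,0],[0.015,0.0238,-0.0094,0,0],[0.015,0.0358,-0.0061,0,0]]}' | python3 -m creep 55 >/dev/null; python3 f.py
echo '{"segments": [[0.015,0.0105,0.0068,0,0],[0.015,0.0183,0.0166,0,0]]}' | python3 -m creep 55 >/dev/null; python3 f.py
echo '{"segments": [[0.015,0.0045,0.0117,0,0],[0.015,0.0051,0.0242,0,0],[0.015,0.0018,0.0363,0,0]]}' | python3 -m creep 55 >/dev/null; python3 f.py
echo '{"segments": [[0.015,-0.0068,0.0105,0,0],[0.015,-0.0166,0.0183,0,0]]}' | python3 -m creep 55 | grep width; python3 f.py
```

```text
psi -2.79 R 0.0393 tang 8.0 rad -3.0
psi -2.13 R 0.0388 tang 8.9 rad -6.5
psi -1.18 R 0.0391 tang 9.5 rad -8.0
width: 0.023
psi -0.55 R 0.0395 tang 9.1 rad -0.9
```

```bash
echo '{"segments": [[0.015,-0.0117,0.0045,0,0],[0.015,-0.0242,0.0051,0,0],[0.015,-0.0363,0.0018,0,0]]}' | python3 -m creep 55 >/dev/null; python3 f.py
echo '{"segments": [[0.015,-0.0105,-0.0068,0,0],[0.015,-0.0183,-0.0166,0,0]]}' | python3 -m creep 55 >/dev/null; python3 f.py
echo '{"segments": [[0.015,-0.0045,-0.0117,0,0],[0.015,-0.0051,-0.0242,0,0],[0.015,-0.0018,-0.0363,0,0]]}' | python3 -m creep 55 >/dev/null; python3 f.py
echo '{"segments": [[0.015,0.0068,-0.0105,0,0],[0.015,0.0166,-0.0183,0,0]]}' | python3 -m creep 55 | grep width; python3 f.py
```

```text
psi 0.42 R 0.0410 tang 9.9 rad -1.9
psi 1.03 R 0.0417 tang 11.9 rad -3.7
psi 1.92 R 0.0416 tang 12.5 rad -5.5
width: 0.0231
psi 2.50 R 0.0406 tang 13.8 rad -0.5
```

```bash
echo '{"segments": [[0.03,0,0,0,0],[0.05,0,0,0,0],[0.07,0,0,0,0],[0.08,0,0,0,0],[0.08,0,0,0,0],[0.08,0,0,0,0],[0.08,0,0,-0.04,0],[0.08,0,0,-0.08,0]]}' | python3 -m creep 40
python3 - <<'E'
from h import *
s=arm.get_state();print(s["q"].round(2))
b=arm.grab_frame("side");cv2.imwrite("pics/side3.png",b[:,:,::-1])
g0=cv2.imread("pics/side2.png")[288:304,240:254].max(2);print(g0[:,5:9].mean(1).round());print(b[288:304,245:249].max(2).mean(1).round())
E
```

```text
t: 13.6
eef_pos: [0.486, 0.0318, 0.2766]
ee_rot: [-3.139, -0.005, -3.141]
force: [1.7, 0.3, 0.7]
width: 0.0714
gripper_force: 0.0
[ 0.47  0.02 -0.3  -0.   -1.26 -2.04]
[ 78.  76.  74.  77.  86.  98. 104. 102.  74.  44.  39.  40.  41.  43.
  40.  40.]
[ 78.  76.  76.  78.  88.  98. 104. 102. 104. 105. 102.  76.  46.  38.
  40.  43.]
```

```bash
echo '{"segments": [[0.08,-0.0043,0.002,0.04,0],[0.08,-0.0043,0.002,0.08,0],[0.05,-0.0043,0.002,0.08,0],[0.015,-0.0043,0.002,0.08,0],[0.015,-0.0043,0.002,0.08,0],[0.015,-0.0043,0.002,0.08,0],[0.015,-0.0043,0.002,0.08,0],[0.015,-0.0043,0.002,0.08,0],[0.015,-0.0043,0.002,0.08,0],[0.015,-0.0043,0.002,0.08,0],[0.015,-0.0043,0.002,0.08,0],[0.015,-0.0043,0.002,0.08,0]]}' | python3 -m creep 55; python3 f.py
python3 - <<'E'
import numpy as np
# backward from psi 2.50, axis .4665,.067
ax=np.array([.4665,.067]);c=ax+.04*np.array([np.sin(2.5),np.cos(2.5)])
for k in range(1,6):
    p=2.5-k*np.pi/10;d=ax+.04*np.array([np.sin(p),np.cos(p)])-c;print(round(p,2),round(-d[0],4),round(d[1],4))
    if k==3:c=c+d
E
```

```text
t: 14.65
eef_pos: [0.492, 0.0337, 0.1979]
ee_rot: [-3.14, 0.0, -3.141]
force: [1.3, -4.6, 1.3]
width: 0.0231
gripper_force: 55.0
psi 2.49 R 0.0419 tang -1.7 rad 4.5
2.19 -0.0087 0.009
1.87 -0.0143 0.0202
1.56 -0.0161 0.0326
1.24 0.0021 0.0123
0.93 0.008 0.0234
```

```bash
echo '{"segments": [[0.015,-0.0087,0.009,0,0],[0.015,-0.0143,0.0202,0,0],[0.015,-0.0161,0.0326,0,0]]}' | python3 -m creep 55 >/dev/null; python3 f.py
echo '{"segments": [[0.015,0.0021,0.0123,0,0],[0.015,0.008,0.0234,0,0]]}' | python3 -m creep 55 >/dev/null; python3 f.py
echo '{"segments": [[0.015,-0.0059,-0.0111,0,0],[0.015,-0.008,-0.0234,0,0],[0.015,-0.006,-0.0358,0,0]]}' | python3 -m creep 55 >/dev/null; python3 f.py
echo '{"segments": [[0.015,0.0056,-0.0112,0,0],[0.015,0.0143,-0.0202,0,0]]}' | python3 -m creep 55 | grep width; python3 f.py
```

```text
psi 1.60 R 0.0436 tang -7.1 rad 7.9
psi 0.99 R 0.0432 tang -7.2 rad 3.0
psi 1.78 R 0.0436 tang 13.5 rad 4.4
width: 0.023
psi 2.37 R 0.0423 tang 13.1 rad 3.3
```

```bash
echo '{"segments": [[0.03,0,0,0,0],[0.05,0,0,0,0],[0.07,0,0,0,0],[0.07,0,0,0,0],[0.07,0,0,-0.04,0],[0.07,0.01,0,-0.08,0],[0.05,0.02,-0.03,-0.10,0],[0.03,0.02,-0.284,-0.10,-1.571],[0,0.02,-0.284,-0.10,-1.571],[0,0.02,-0.284,-0.10,-1.571],[0,0.02,-0.284,-0.10,-1.571],[0,0.02,-0.284,-0.10,-1.571],[0,0.02,-0.284,-0.10,-1.571],[0,0.02,-0.284,-0.10,-1.571],[0,0.02,-0.284,-0.10,-1.571],[0,0.02,-0.284,-0.10,-1.571],[0,0.02,-0.284,-0.10,-1.571],[0,0.02,-0.284,-0.10,-1.571],[0,0.02,-0.284,-0.10,-1.571],[0,0.02,-0.284,-0.10,-1.571]]}' | python3 -m creep 40
echo '{"segments": [[0,0,0,0,0],[0,0,0,0,0]]}' | python3 -m creep 40
python3 - <<'E'
from h import *
print(arm.get_state()["q"].round(2))
B=crop("side","sl.png",200,170,300,260,6)
E
```

```text
t: 17.15
eef_pos: [0.4716, -0.2496, 0.2973]
ee_rot: [3.141, 0.0, -1.639]
force: [0.1, 1.1, 0.6]
width: 0.0004
gripper_force: 0.0
t: 17.32
eef_pos: [0.4717, -0.2495, 0.2974]
ee_rot: [3.141, 0.0, -1.649]
force: [-0.4, 0.2, -0.3]
width: 0.0005
gripper_force: 0.0
[-0.12  0.09 -0.18 -0.   -1.3   0.04]
```

View pics/sl.png

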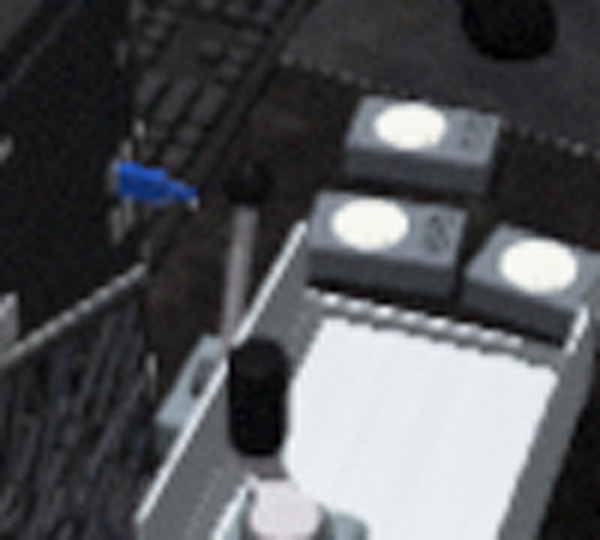

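```bash
echo '{"segments": [[0,-0.0082,-0.1047,0,-0.078],[0,-0.0082,-0.1047,0,-0.078],[0,-0.0082,-0.1047,0,-0.078],[0,-0.0082,-0.1047,0.04,-0.078],[0,-0.0082,-0.1047,0.08,-0.078],[0,-0.0082,-0.1047,0.12,-0.078],[0,-0.0082,-0.1047,0.16,-0.078],[0,-0.0082,-0.1047,0.194,-0.078],[0,-0.0082,-0.1047,0.194,-0.078],[0,-0.0082,-0.1047,0.194,-0.078]]}' | python3 -m creep 40
```

```text
t: 18.2
eef_pos: [0.5757, -0.2492, 0.1024]
ee_rot: [3.137, 0.0, -1.569]
force: [1.1, 1.4, 0.7]
width: 0.0003
gripper_force: 0.0
```

```bash
echo '{"segments": [[0,-0.02,0,0,0],[0,-0.04,0,0,0],[0,-0.055,0,0,0],[0,-0.07,0,0,0],[0,-0.085,0,0,0],[0,-0.095,0,0,0],[0,-0.105,0,0,0],[0,-0.112,0,0,0]]}' | python3 -m creep 40
echo '{"segments": [[0,-0.003,0,0,0],[0,-0.006,0,0,0],[0,-0.006,0,0,0]]}' | python3 -m creep
echo '{"segments": [[0,-0.002,0,0,0],[0,-0.004,0,0,0],[0,-0.004,0,0,0]]}' | python3 -m creep
```

```text
t: 18.87
eef_pos: [0.5774, -0.1364, 0.1055]
ee_rot: [-3.139, -0.0, -1.567]
force: [0.3, -0.2, -1.0]
width: 0.0006
gripper_force: 0.3
t: 19.12
eef_pos: [0.5763, -0.131, 0.1037]
ee_rot: [-3.142, 0.0, -1.567]
force: [0.9, 0.7, 0.9]
width: 0.0006
gripper_force: 0.0
t: 19.37
eef_pos: [0.576, -0.1295, 0.1035]
ee_rot: [3.141, -0.003, -1.567]
force: [1.7, -11.7, -1.9]
width: 0.0006
gripper_force: 5.8
```

```bash
echo '{"segments": [[0,0.02,0,0,0],[0,0.04,0,-0.02,0],[0,0.04,0.03,-0.06,0],[0,0.03,0.06,-0.10,0.1],[0.03,0,0.1,-0.14,0.2],[0.05,-0.04,0.12,-0.16,0.3],[0.06,-0.08,0.14,-0.16,0.4],[0.06,-0.12,0.14,-0.16,0.5],[0.06,-0.16,0.14,-0.16,0.6]]}' | python3 -m creep 10
cat >> h.py <<'E'
def cass(name=None):
    a=arm.grab_frame("top")
    if name:cv2.imwrite("pics/"+name,a[:,:,::-1])
    k,l,s,c=cv2.connectedComponentsWithStats((a.min(2)>75).astype(np.uint8))
    for i in range(1,k):
        if 120<s[i][4]<400 and 245<c[i][0]<330 and 185<c[i][1]<250:
            r=cv2.minAreaRect(np.argwhere(l==i)[:,::-1].astype(np.float32))
            P=np.array([onz("top",*q,.022)[:2] for q in cv2.boxPoints(r)]);e=P[1]-P[0];f=P[2]-P[1]
            e=e if np.hypot(*e)>np.hypot(*f) else f
            if e[0]<0:e=-e
            print(s[i][4],c[i].round(1),onz("top",*r[0],.024)[:2].round(4),"ang %.3f"%np.arctan2(e[1],e[0]),"len %.3f"%np.hypot(*e))
E
python3 - <<'E'
from h import *
cass("top4.png")
s=arm.get_state();print(s["q"].round(2),s["eef_pos"],s["ee_rot"])
b=arm.grab_frame("side");cv2.imwrite("pics/side4.png",b[:,:,::-1])
g=b.max(2)[150:240,200:300];
# expected ball end
print(proj("side",[.581,-.109,.123]),proj("side",[.584,-.193,.123]))
C=np.zeros((540,700,3),np.uint8);C[:]=cv2.resize(b[150:258,190:330,::-1],(700,540));cv2.imwrite("pics/sm.png",C)
E
```

```text
t: 20.12
eef_pos: [0.4408, -0.0098, 0.2619]
ee_rot: [-3.14, 0.003, -2.16]
force: [1.5, 1.3, -1.1]
width: 0.0284
gripper_force: 0.0
293 [294.2 203.8] [ 0.563  -0.3921] ang 0.120 len 0.085
292 [270.5 205.7] [ 0.5542 -0.2994] ang 0.138 len 0.086
297 [269.2 230.2] [ 0.4579 -0.2957] ang -0.126 len 0.086
[ 0.44 -0.07 -0.42 -0.   -1.22 -1.04] [ 0.44117794 -0.0049327   0.26213253] [-3.14017506  0.00458596 -2.17133477]
[234.15447851 217.77546513] [244.38692107 200.30990393]
```

View pics/sm.png

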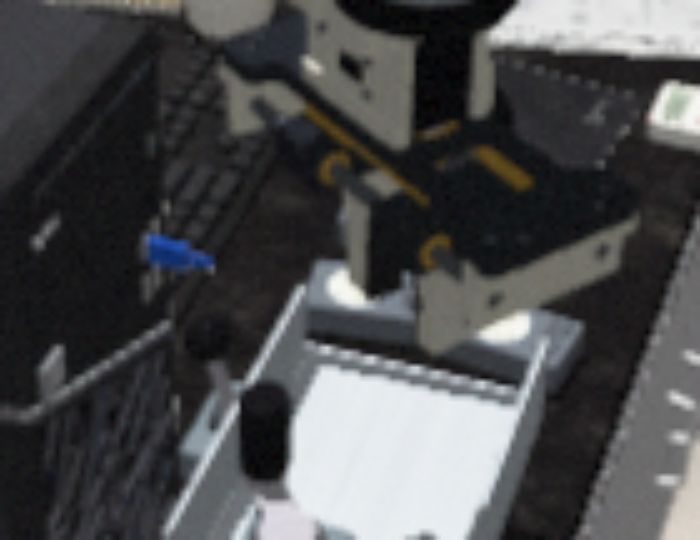

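The ball is now at crop (210,335), i.e. pixel (232,217), which matches the lever's fully-over end. The cassettes have not moved. Next I'll go above cassette3's near end.

```bash
echo '{"segments": [[0.065,0.2436,-0.152,0,1.10],[0.065,0.2436,-0.152,0,1.10],[0.065,0.2436,-0.152,0,1.10],[0.065,0.2436,-0.152,0,1.10],[0.065,0.2436,-0.152,0,1.10],[0.065,0.2436,-0.152,0,1.10],[0.065,0.2436,-0.152,0,1.10],[0.065,0.2436,-0.152,0.02,1.10],[0.065,0.2436,-0.152,0.04,1.10],[0.065,0.2436,-0.152,0.06,1.10],[0.065,0.2436,-0.152,0.08,1.10],[0.065,0.2436,-0.152,0.1,1.1]]}' | python3 -m creep 10
echo '{"segments": [[0.065,0,0,0,0],[0.065,0,0,0,0]]}' | python3 -m creep
```

```text
t: 21.22
eef_pos: [0.4344, -0.2981, 0.159]
ee_rot: [3.141, -0.001, 3.029]
force: [0.2, -0.4, -0.6]
width: 0.0649
gripper_force: 0.0
t: 21.38
eef_pos: [0.4342, -0.2977, 0.1595]
ee_rot: [3.141, -0.003, 3.03]
force: [0.4, 0.4, 0.8]
width: 0.0651
gripper_force: 0.0
```

```bash
echo '{"segments": [[0.065,0.0047,0.0055,0.04,0],[0.065,0.0047,0.0055,0.08,0],[0.065,0.0047,0.0055,0.12,0],[0.065,0.0047,0.0055,0.14,0],[0.065,0.0047,0.0055,0.1515,0],[0.065,0.0047,0.0055,0.1515,0],[0.04,0.0047,0.0055,0.1515,0],[0.04,0.0047,0.0055,0.1515,0],[0.04,0.0047,0.0055,0.1515,0],[0.04,0.0047,0.0055,0.1515,0],[0.04,0.0047,0.0055,0.1515,0],[0.04,0.0047,0.0055,0.1515,0]]}' | python3 -m creep 8
```

```text
t: 22.38
eef_pos: [0.4323, -0.2918, 0.0104]
ee_rot: [-3.141, 0.003, 3.03]
force: [-0.2, 0.2, 7.8]
width: 0.0503
gripper_force: 8.0
```

```bash
echo '{"segments": [[0.04,0,0,-0.01,0],[0.04,0,0,-0.02,0],[0.04,0,0,-0.03,0],[0.04,0,0,-0.04,0],[0.04,0,0,-0.05,0],[0.04,0,0,-0.06,0],[0.04,0,0,-0.07,0],[0.04,0,0,-0.08,0],[0.04,0,0,-0.1,0],[0.04,0,0,-0.12,0],[0.04,0,0,-0.14,0],[0.04,0,0,-0.16,0],[0.04,0,0,-0.18,0],[0.04,0,0,-0.20,0],[0.04,0,0,-0.20,0]]}' | python3 -m creep 8
python3 - <<'E'
from h import *
b=arm.grab_frame("side");cv2.imwrite("pics/side5.png",b[:,:,::-1])
print(proj("side",[.43,-.292,.21]))
cv2.imwrite("pics/sn.png",cv2.resize(b[60:240,190:370,::-1],(594,594)))
E
```

```text
t: 23.63
eef_pos: [0.4327, -0.2923, 0.2135]
ee_rot: [-3.14, 0.006, 3.031]
force: [0.7, -1.6, -0.8]
width: 0.0499
gripper_force: 8.0
[306.47756167 168.62392055]
```

View pics/sn.png

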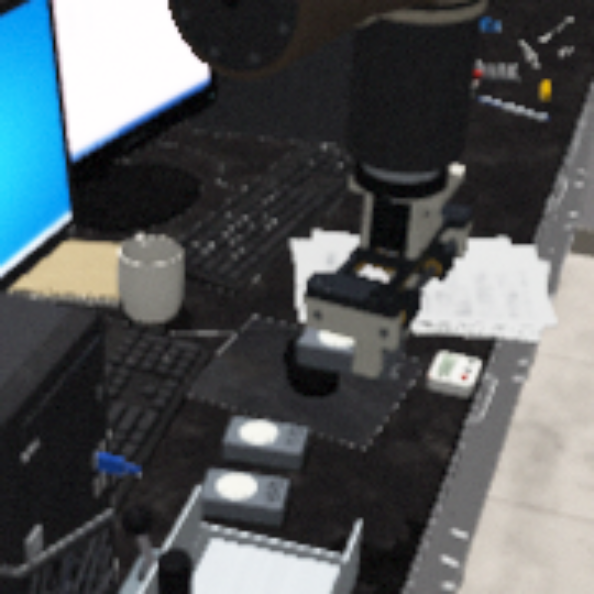

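Cassette3 is still held level, at crop (330,345). I'll lower it and slacken the grip so it swings down.

```bash
echo '{"segments": [[0.04,0,0,0.04,0],[0.04,0,0,0.08,0],[0.04,0,0,0.115,0],[0.04,0,0,0.115,0]]}' | python3 -m creep 8 >/dev/null
echo '{"segments": [[0.04,0,0,0,0],[0.04,0,0,0,0],[0.04,0,0,0,0],[0.04,0,0,0,0],[0.04,0,0,0,0],[0.04,0,0,0,0]]}' | python3 -m creep 3
python3 - <<'E'
from h import *
b=arm.grab_frame("side");cv2.imwrite("pics/side6.png",b[:,:,::-1])
p=proj("side",[.435,-.292,.09]);print(p);x,y=p.astype(int)
g=b[y-30:y+40,x-40:x+40].min(2);print("\n".join("".join("#" if v>170 else "+" if v>75 else "." for v in r) for r in g[::2]))
E
```

```text
t: 24.52
eef_pos: [0.4316, -0.2915, 0.0949]
ee_rot: [-3.141, 0.002, 3.03]
force: [0.7, 0.2, -1.9]
width: 0.05
gripper_force: 3.0
[301.48226722 201.18178675]
...................................++............+++++.........+++########+.++++
.................................................++++.........+###########.+++++
..............................................................+##########+.+++++
.............................................................++++++++++++.++++#+
...........................................++.....++.............+++++++.+++++++
...........................................+.....++......................+++++++
........................................................................++++++++
.......................................................................++++#++++
++++++###+++.......+..................................................++++++++++
++###########++++++++++++++...........................................++++++++++
+############+++++++++.+++++++++++...................................+++++++++++
+++#########+++++++++++++++++++++++++++++...........
[... 1191 characters left out ...]
........++...................+++++++++++++++########
######++++++++++#+++#++............+++..................++++++++++++++++########
###############+++++++++##+++#++..++++..................++++++++++++++++########
########################++++++++++++++.................++++++++###+++++#########
################################+++++.................++++++++++++++++##########
################################+++++................+++++++++++++++++##########
###############################+++++.................+++++++++++++++++##########
##############################++++++................++++++++++++###++###########
#############################++++++................+++++++++++++++++############
```

Run:
```python
from h import *
s=arm.get_state()["eef_pos"];P=[.466,-.297,s[2]+.014];print(proj("side",P),"c2",proj("side",[.562,-.298,.024]),"c1",proj("side",[.571,-.391,.024]))
b=cv2.imread("pics/side6.png")
k,l,st,c=cv2.connectedComponentsWithStats((b.min(2)>190).astype(np.uint8))
for i in range(1,k):
    if 15<st[i][4]<300 and 180<c[i][0]<360 and 130<c[i][1]<240:print(st[i],c[i].round(1))
```

```text
[292.60390619 193.24118418] c2 [262.73253617 207.5425343 ] c1 [269.27913692 191.32070689]
[184 125  27  22  56] [196.3 136.6]
[324 168  12   9  62] [329.7 172.1]
[263 188  11   7  64] [267.9 190.7]
[338 197   8  14  46] [341.9 204.6]
[255 203  13   8  76] [261.3 206.9]
```

```bash
echo '{"segments": [[0.04,0,0,0.01,0],[0.04,0,0,0.02,0],[0.04,0,0,0.02,0]]}' | python3 -m creep 3 | grep -E "pos|force|width"
echo '{"segments": [[0.04,0,0,0.008,0],[0.04,0,0,0.008,0]]}' | python3 -m creep 3| grep -E "pos|force|width"
echo '{"segments": [[0.04,0,0,0.008,0],[0.04,0,0,0.008,0]]}' | python3 -m creep 3| grep -E "pos|force|width"
```

```text
eef_pos: [0.4294, -0.2908, 0.0713]
force: [-0.6, 0.6, -1.8]
width: 0.0504
gripper_force: 3.0
eef_pos: [0.4303, -0.2912, 0.0643]
force: [0.3, 0.7, -1.0]
width: 0.0499
gripper_force: 3.0
eef_pos: [0.4306, -0.2913, 0.0568]
force: [-0.5, -0.2, -1.1]
width: 0.0497
gripper_force: 3.0
```

Run:
```python
from h import *
b=arm.grab_frame("side");cv2.imwrite("pics/side7.png",b[:,:,::-1])
cv2.imwrite("pics/so.png",cv2.resize(b[140:240,240:350,::-1],(770,600) if 0 else (660,600),interpolation=cv2.INTER_CUBIC))
```

```text
(no output)
```

View pics/so.png

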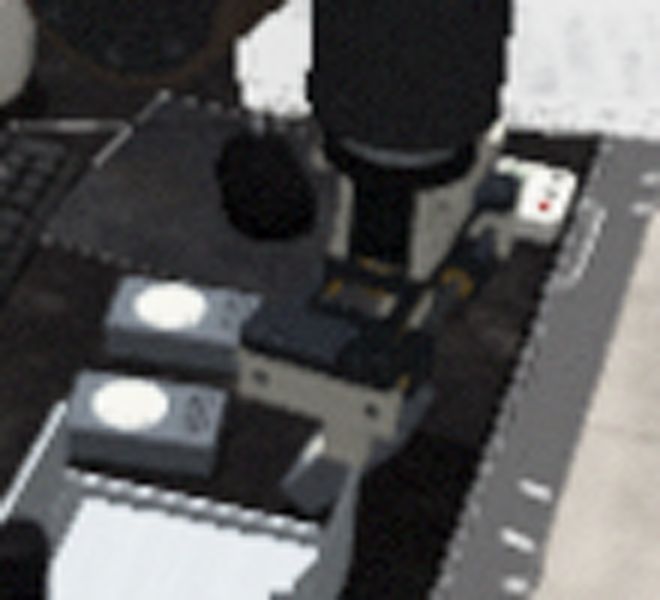

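```bash
echo '{"segments": [[0.04,-0.01,0,-0.004,0],[0.04,-0.02,0,-0.007,0],[0.04,-0.03,0,-0.009,0],[0.04,-0.04,0,-0.01,0],[0.04,-0.046,0,-0.010,0],[0.04,-0.046,0,-0.010,0],[0.04,-0.046,0,-0.05,0],[0.04,-0.046,0,-0.09,0],[0.04,-0.046,0,-0.09,0]]}' | python3 -m creep 3
python3 - <<'E'
from h import *
b=arm.grab_frame("side");cv2.imwrite("pics/side8.png",b[:,:,::-1])
s=arm.get_state();p=s["eef_pos"];print(s["moment"].round(3))
x,y=proj("side",p).astype(int);print(x,y)
g=b[y-16:y+50,x-36:x+36].min(2);print("\n".join("".join("#" if v>170 else "+" if v>95 else "-" if v>75 else ":" if v>60 else "." for v in r) for r in g[::2]))
E
```

```text
t: 25.95
eef_pos: [0.4806, -0.2982, 0.1549]
ee_rot: [-3.138, 0.01, 3.032]
force: [3.1, -0.1, -0.5]
width: 0.05
gripper_force: 3.0
[-0.025 -0.02  -0.03 ]
289 180
.....+-....:-...................................:.......................
..:+-.......-++++--:...............................:...::.............++
............:++--+++++++--:................................:..:.....+###
............:++---++++++++++++++-::....-................:-:........-####
............:-+++++++++++++++++++++++++-...............--.......:.-#####
.................:---++++++++++++-.:+++-..............::::........-+####
........................::--++++++--+++-....................:--...-+++++
............................++++++++++-.............................:--+
...........................:+++++++-::::................................
....::.....................:+++++++-:...................:-..............
...........................-+++++++-....................................
.......:+++-:::..::.........::-----..................:-.................
......-++++#########+++++--:...................................
[... 769 characters left out ...]
.........................................++
..::-----++++++++++++++..............................................-++
:.............:::::---:.............................................-+++
...........:........................................................+-++
.............................................:-....................+++++
+##+++#++...................................:+:...................-+++++
++++++++++##+++#++..........................+-:..................-++++++
+########++++++++++##++##++................++-...................+++++++
##################++++++++++#++++-........-+--..................++++++++
###########################+++++++++++++--+-+-.................++++++++#
```

Run:
```python
from h import *
b=cv2.imread("pics/side8.png")
p=arm.get_state()["eef_pos"]
for nm,o in(("top near",(-.012,.025,.02)),("bot left",(.012,.025,-.066)),("bot right",(-.012,.025,-.066)),("level far end",(.07,.025,.005))):print(nm,proj("side",p+np.array(o)).round(1))
print(b.max(2)[176:214:2,268:306])
```

```text
top near [291.2 180.5]
bot left [281.9 201.9]
bot right [289.4 203.6]
level far end [264.7 179. ]
[[ 52  51  49  51  58  56  50  51  54  71  71  83 102 117 118 114 117 121
  113 100  96 109 116 112  86  60  65  68  65  62  64  53  45  45  49  45
   47  46]
 [ 57  56  58  50  53  52  50  48  47  49  42  31  63 112 114 114 114 118
  115 119 114 114 117 103  65  65  66  63  62  60  52  48  48  50  44  50
   51  47]
 [ 49  51  50  52  54  58  51  49  45  47  46  44  67 117 112 112 113 111
  113 117  96  67  74  72  71  67  66  58  57  58  56  49  48  52  49  51
   50  47]
 [ 45  42  47  51  54  54  50  47  44  45  42  39  70 113 111 111 118 113
  117 109  98  67  63  66  62  61  62  49  48  50  50  54  51  54  53  53
   54  54]
 [ 45  48  53  51  51  49  50  51  49  51  47  47  82 116 117 115 116 116
  118 106  85  62  65  62  61  51  52  51  54  46  49  50  48  54  55  52
   48  53]
 [ 42  52  68  64  47  46  47  50  48  46  52  50  64  75  71  77  80  93
   94  83  66  66  63  52  44  46  48  48  48  51  53  47  50  51  47  50
   47  48]
 [243 241 236 223 190 140 121 112 116 112  91  8
[... 1319 characters left out ...]
  29  28  31  32  29  32  35  33  29  29  31  29  28
   24  26]
 [150 145 143 123  97 119 127 117 136  91  43  41  44  34  30  30  29  20
   26  25  28  29  28  30  28  26  29  31  36  34  33  27  32  33  34  33
   33  31]
 [147 147 143 128 130  98 121 142 125  49  28  32  24  29  33  28  31  25
   22  28  33  24  27  26  28  30  31  32  35  36  33  30  34  37  39  37
   30  30]
 [149 144 128 108 111 128 111 137  85  41  30  27  28  29  27  29  31  26
   30  27  34  32  29  32  35  28  33  27  29  24  20  25  27  38  43  38
   33  28]
 [146 145 144 136 125 132 145 115  46  24  27  32  35  34  32  29  30  29
   31  34  35  38  34  33  29  25  30  26  24  21  13  18  17  13  22  21
   24  20]]
```

```bash
echo '{"segments": [[0.04,0.015,0,0.01,0],[0.04,0.03,0,0.03,0],[0.04,0.05,0,0.06,0],[0.04,0.06,0,0.08,0],[0.04,0.06,0,0.092,0],[0.04,0.06,0,0.096,0],[0.04,0.06,0,0.096,0],[0.04,0.053,0,0.0955,0],[0.04,0.046,0,0.095,0],[0.04,0.039,0,0.0945,0],[0.04,0.032,0,0.094,0],[0.04,0.025,0,0.0935,0],[0.04,0.02,0,0.0935,0],[0.04,0.02,0,0.0935,0],[0.04,0.02,0,0.0935,0]]}' | python3 -m creep 3
cat >> h.py <<'E'
def tilt(nm):
    b=arm.grab_frame("side");cv2.imwrite("pics/"+nm,b[:,:,::-1]);s=arm.get_state();p=s["eef_pos"];yaw=s["ee_rot"][2]
    v=np.array([-np.cos(yaw),-np.sin(yaw),0]) # tip dir
    y=np.array([np.sin(yaw),-np.cos(yaw),0]); y=y*np.sign(y@[-.3,.95,0])
    for t in(0,.25,.5):
        c=p+[0,0,.006]+.025*y;d=v*np.sin(t)+np.array([0,0,-np.cos(t)]);n=v*np.cos(t)+np.array([0,0,np.sin(t)])
        print(t,[proj("side",c+d*.07+n*k).round(0).astype(int).tolist() for k in(-.012,.012)],end=" ")
    x,r=proj("side",p).astype(int);print("TCP px",x,r);print(b.max(2)[r-2:r+36:2,x-26:x+20])
E
python3 - <<'E'
from h import *
tilt("side9.png")
E
```

```text
t: 27.25
eef_pos: [0.4569, -0.2942, 0.054]
ee_rot: [3.141, -0.0, 3.03]
force: [-0.1, -0.2, -2.1]
width: 0.0502
gripper_force: 3.0
0 [[293, 229], [286, 227]] 0.25 [[288, 228], [282, 224]] 0.5 [[283, 225], [277, 221]] TCP px 294 208
[[149 146 146 126  94 119 127 117 136  84  58  72  82  90 106 115 115 118
  113 117 115 117 114 107  72  70 102 117 110  92  62  61  66  63  44  32
   30  31  27  32  27  32  33  29  29  33]
 [150 146 137 124 129  95 119 145 125  50  24  33  30  26  29  31  48  74
  104 115 116 112 115 114 111 112 115 117 114  86  69  70  60  38  37  33
   33  32  26  32  33  28  28  30  29  24]
 [146 142 130 109 111 128 116 138  87  43  27  28  28  30  26  26  30  64
  118 114 112 115 110 114 116 109 100 106  93  60  59  43  24  16  17  21
   17  17  22  21  26  28  31  31  26  28]
 [148 146 143 135 123 130 145 115  50  25  26  33  34  36  35  34  31  73
  115 114 115 114 109 114 110  93  68  64  61  57  29  12  20  18  13  19
    7  12  15  12  20   9  13  17  20  22]
 [ 65  70  78  86  88  97  96  72  36  22  33  36  28  33  29  32  31  47
   77  96 105 112 114 116 105  
[... 2060 characters left out ...]
2 110 112
  113 115 108 110 111 109 113 103 103 104  95  68  16  19  15  18  20  11
   18  19  18  23  15  20  28  23  38 102]
 [240 238 237 237 235 237 220 114 113 115 113 112 112 116 110 112 110 110
  112 114 115 108 108 112 100 103  98 102  76  18  19  15  18  20  16  14
   19  19  17  23  21  18  14  43  89 107]
 [238 237 237 237 236 220 112 115 113 112 115 112 110 112 112 112 114 113
  109 111 110 106 109 107 101 100 102  86  27  18  18  14  16  16  14  11
   20  17  17  18  16  18  14  53 108 110]
 [238 238 238 217 108 111 115 114 113 113 112 112 111 107 111 108 114 112
  114 112 108 105 112  96 105 100  92  49  33  22  15  12  16  13  12  16
   19  19  18  18  18   9  55 113 112 100]]
```

```bash
echo '{"segments": [[0.04,0,0,-0.02,0],[0.04,0.01,0,-0.03,0],[0.04,0.025,0,-0.03,0],[0.04,0.04,0,-0.03,0],[0.04,0.04,0,-0.02,0],[0.04,0.04,0,-0.01,0],[0.04,0.04,0,-0.003,0],[0.04,0.04,0,-0.003,0],[0.04,0.04,0,-0.003,0]]}' | python3 -m creep 3
echo '{"segments": [[0.04,-0.007,0,-0.002,0],[0.04,-0.014,0,-0.004,0],[0.04,-0.021,0,-0.006,0],[0.04,-0.028,0,-0.007,0],[0.04,-0.034,0,-0.0075,0],[0.04,-0.04,0,-0.0075,0],[0.04,-0.046,0,-0.0075,0],[0.04,-0.05,0,-0.007,0],[0.04,-0.05,0,-0.007,0],[0.04,-0.05,0,-0.007,0]]}' | python3 -m creep 3
python3 - <<'E'
from h import *
tilt("side10.png")
E
```

```text
t: 28.05
eef_pos: [0.417, -0.2898, 0.0563]
ee_rot: [3.142, -0.002, 3.03]
force: [0.1, 0.2, -1.5]
width: 0.0503
gripper_force: 3.0
t: 28.88
eef_pos: [0.4666, -0.2953, 0.0639]
ee_rot: [3.141, -0.001, 3.03]
force: [0.1, 0.1, -1.2]
width: 0.0501
gripper_force: 3.0
0 [[291, 226], [284, 224]] 0.25 [[285, 225], [279, 221]] 0.5 [[281, 222], [275, 217]] TCP px 291 204
[[ 28  34  39  38  29  29  25  34  37  46  68  74  87 107 120 115 117 116
  119 114 111 115 119 108  74  79 103 119 114  99  61  65  64  62  60  41
   24  29  29  28  29  28  29  26  28  30]
 [225 168 132 123 117 112 115 112  89  81  56  45  46  52  54  59  70  80
   98 114 117 115 115 112 102  95 106 117 111  80  71  74  69  51  34  30
   32  31  30  30  27  27  28  25  34  26]
 [247 245 225 147 144 147 127  95 120 123 120 136  91  44  42  41  40  54
   96 111 115 111 111 113 109 111 113 121 116  67  65  57  47  37  34  33
   35  33  32  32  27  30  34  32  28  28]
 [246 245 219 144 146 137 126 127  98 125 140 124  51  30  31  34  32  56
   99 116 115 111 112 114 111  98  73  64  67  62  49  27  28  19  24  24
   27  32  34  30
[... 2191 characters left out ...]
2 113 112
  109 107 114 110 110 113 109 114 113 111 111 103 101 101  94  65  17  18
   18  13  20  19  14  17  24  12  18  14]
 [239 239 237 239 240 240 236 237 238 230 187 171 111 109 116 116 112 111
  110 115 111 114 113 112 114 111 109 109 106  99 104 105  89  36  16  17
   13  20  17  21  21  16  22  21  20  18]
 [239 238 239 240 239 237 236 218 113 113 112 118 112 113 114 112 109 116
  110 115 110 110 114 111 111 109 110 111 103 101 103  97  64  16  14   9
   20  14  20  19  16  13  19  20  26  25]
 [238 239 239 239 238 236 229 171 109 110 109 112 115 112 111 111 113 109
  108 111 108 112 109 109 108 111 111 106  99 104  99  76  14  14  20  17
   16  17  12  18  17  20  17  16  20  16]]
```

```bash
echo '{"segments": [[0.04,0.01,0,0,0],[0.04,0.015,0,0.003,0],[0.04,0.015,0,0.005,0],[0.04,0.015,0,0.006,0],[0.04,0.015,0,0.006,0],[0.04,0.010,0,0.006,0],[0.04,0.005,0,0.0055,0],[0.04,0,0,0.005,0],[0.04,-0.005,0,0.005,0],[0.04,-0.01,0,0.005,0],[0.04,-0.013,0,0.005,0],[0.04,-0.013,0,0.005,0]]}' | python3 -m creep 3
python3 - <<'E' | grep -v "^ *\[\|^  "
from h import *
tilt("side11.png")
E
python3 - <<'E'
import cv2,numpy as np
b=cv2.imread("pics/side11.png").max(2);print(b[206:226:1,268:300])
E
```

```text
t: 29.93
eef_pos: [0.4805, -0.2969, 0.0591]
ee_rot: [-3.141, 0.0, 3.03]
force: [-0.2, 0.2, -1.7]
width: 0.05
gripper_force: 3.0
0 [[287, 226], [280, 224]] 0.25 [[281, 225], [275, 221]] 0.5 [[277, 222], [271, 217]] TCP px 287 204
[[148 145 145 122  95 120 129 122 139  90  63 102 111 114 112 115 114 112
  108 113 111  86  65  62  56  30  23  34  33  36  30  36]
 [147 146 137 121 113 110 124 124 129  68  61 105 109 116 115 115 112 113
  100  83  85  64  63  55  36  15  19  25  26  28  25  32]
 [146 147 140 125 127  97 120 143 124  52  67 116 114 115 113 115 115 112
   95  61  68  65  60  40  12  17  15  20  19  19  18  23]
 [145 142 127 101 120 112 124 145 113  52  71 113 114 115 114 115 118 111
   96  65  66  68  56  28  16  17  18  13  15  17  16  14]
 [149 142 127 108 107 127 112 138  89  44  52  91 108 118 120 115 113 107
   86  63  70  67  48  23  16  16  12  13  19  15  19  18]
 [150 144 133 115  86 116 131 124  55  30  31  65  80  90  99 110 112  96
   68  66  57  50  35  19  17  18  13  19  20  10  11   9]
 [142 144 143 133 125 136 143 113  44  30  51  65  64  64  68  78  85  73
[... 1089 characters left out ...]
0  11  21  14  15  25  65 106  73]
 [ 37  35  31  31  30  36  34  29  26  24  17  16  13  11  17  15  13  16
   13  17  15  18  18  18  22  19  20  18  37  84 104  62]
 [196 162 134  56  37  29  29  33  29  25  23  21  10  16  17  18  11  21
   20  18  21  17  19  17  21  21  14  17  56 103 100  65]
 [190 168 160 171 206 211 150  86  58  29  28  22  15  18  15  16  20  17
   21  12  15  22  21  17  22  22  22  35  81 111  92  49]
 [114 115 131 167 199 203 165 144 126  83  63  57  29  19  10  14  19  13
   20  17  15   9  16  16  17  14  17  48 102 110  88  36]
 [115 117 114 115 113 118 125 138 134 112 100 104  94  82  62  49  25  25
   14  13   8  17   9  19  12  18  20  65 113 102  87  27]]
```

```bash
echo '{"segments": [[0.04,0.01,0,-0.006,0],[0.04,0.025,0,-0.006,0],[0.04,0.035,0,-0.006,0],[0.04,0.035,0,0,0],[0.04,0.035,0,0.003,0],[0.04,0.035,0,0.003,0],[0.04,0.031,0,0.002,0],[0.04,0.026,0,0.001,0],[0.04,0.021,0,0,0],[0.04,0.016,0,-0.001,0],[0.04,0.011,0,-0.0015,0],[0.04,0.006,0,-0.0015,0],[0.04,0.001,0,-0.0015,0],[0.04,-0.004,0,-0.001,0],[0.04,-0.007,0,-0.001,0],[0.04,-0.007,0,-0.001,0]]}' | python3 -m creep 3
cat >> h.py <<'E'
def edge(nm):
    b=arm.grab_frame("side");cv2.imwrite("pics/"+nm,b[:,:,::-1]);p=arm.get_state()["eef_pos"]
    x,r=proj("side",p).astype(int);print("TCP px",x,r,"col0",x-19);g=b.max(2)[r+2:r+24,x-19:x+13]
    print("\n".join("%d "%(r+2+i)+"".join("F" if v>100 else "#" if v>54 else "+" if v>42 else "." for v in q) for i,q in enumerate(g)))
E
python3 -c "
from h import *
edge('side12.png')"
```

```text
t: 31.32
eef_pos: [0.487, -0.2976, 0.0599]
ee_rot: [3.142, -0.0, 3.03]
force: [-0.1, -0.9, -2.6]
width: 0.0498
gripper_force: 3.0
TCP px 285 204 col0 266
206 FFFFFF#FFFF#FFFFFFF#####+.......
207 FFFFFFFFFFFFFFFFFF######........
208 FFFFFFF#FFFFFFFFFF#####+........
209 FFFFF#FFFFF#FFFFFF#####.........
210 FFFFFFFFFF#####FF#####..........
211 FFFFFF#FFF#+#########+..........
212 FFFFFFFFFF##########+...........
213 #FFFFFFFFF##########............
214 ##################+.............
215 ##################+.............
216 #################+..............
217 #########+.#####+...............
218 .++++####...+##+................
219 ..............+................+
220 ...............................#
221 ##.............................#
222 FFFFF+........................#F
223 FFFFFFFFF.....................#F
224 FFFFFFFFF#####...............+FF
225 FFFFFFFFFFFFFF###+...........#FF
226 FFFFFFFFFFFFFFFFFF####+......#FF
227 FFFFFFFFFFFFFFFFFFFFF#F###+.#FFF
```

```bash
echo '{"segments": [[0.04,0.01,0,0,0],[0.04,0.02,0,0,0],[0.04,0.03,0,0.004,0],[0.04,0.03,0,0.008,0],[0.04,0.03,0,0.008,0]]}' | python3 -m creep 3 | grep -E "pos|force"
echo '{"segments": [[0.04,0,0,0.003,0],[0.04,0,0,0.003,0]]}' | python3 -m creep 3 | grep -E "pos|force"
echo '{"segments": [[0.04,0,0,0.003,0],[0.04,0,0,0.003,0]]}' | python3 -m creep 3 | grep -E "pos|force"
echo '{"segments": [[0.04,0,0,0.003,0],[0.04,0,0,0.003,0]]}' | python3 -m creep 3 | grep -E "pos|force"
python3 -c "
from h import *
edge('side13.png')"
```

```text
eef_pos: [0.4553, -0.294, 0.0517]
force: [0.2, 0.1, -1.5]
gripper_force: 3.0
eef_pos: [0.4571, -0.2945, 0.0493]
force: [0.7, -0.7, 0.7]
gripper_force: 3.0
eef_pos: [0.4575, -0.2945, 0.0463]
force: [-0.4, -0.3, 1.6]
gripper_force: 3.0
eef_pos: [0.4572, -0.2944, 0.0432]
force: [0.5, -1.0, 1.6]
gripper_force: 3.0
TCP px 293 210 col0 274
212 FF+........#FFFFFFFFFFF##.......
213 FF........+#FFFFFFFF#F##........
214 ##.........#FFFFFFF####+........
215 #+.........#FFFFFFF###+.........
216 #+.........#FFFFFFF##+..........
217 #..........####FFF###...++......
218 #..........#########+...##......
219 ..........##########...+F#......
220 ..........#########....#F#......
221 ..........########+....#F#......
222 ...........+#####+....#F##......
223 F#+.........+###+.....#F#+......
224 FFFFFF+.......##.....#FF#.......
225 FFFFFFFFFF...........#FF#.......
226 FFFFFFFFFF####+......#FF#.......
227 FFFFFFFFFFFFFFF###+.#FFF#.......
228 FFFFFFFFFFFFFFFFFFF##FF##.......
229 FFFFFFFFFFFFFFFFFFFFFFFF#.......
230 FFFFFFFFFFFFFFFFFFFFFFFF#.......
231 FFFFFFFFFFFFFFFFFFFFFFF##.......
232 FFFFFFFFFFFFFFFFFFFFFFF##.......
233 FFFFFFFFFFFFFFFFFFFFF#F##.......
```

```bash
echo '{"segments": [[0.04,-0.004,0,0,0],[0.04,-0.008,0,-0.0005,0],[0.04,-0.012,0,-0.001,0],[0.04,-0.016,0,-0.001,0],[0.04,-0.02,0,-0.001,0],[0.04,-0.024,0,-0.0005,0],[0.04,-0.028,0,0,0],[0.04,-0.028,0,0,0]]}' | python3 -m creep 3 | grep -E "pos|force"
python3 -c "
from h import *
edge('side14.png')"
```

```text
eef_pos: [0.4856, -0.2975, 0.0431]
force: [1.3, -0.1, -1.0]
gripper_force: 3.0
TCP px 285 208 col0 266
210 FFFFFFFFFF##FFFFFFFFF####+......
211 FFFFFF#FFF##FFFFFFF######.......
212 FFFFFFFFFF#FFFFFFF######+.......
213 #FFFFFFFF###FFFFFF######........
214 ##########.+##FFFF#####.........
215 #########+..+##########.........
216 #########+..##########..........
217 #########+.+#########...........
218 .+++++###..#########............
219 .......+...########............+
220 ............+#####+............#
221 ##............####.............#
222 FFFFF#.........+++............#F
223 FFFFFFF##+....................#F
224 FFFFFFFF#####+...............+FF
225 FFFFFFFFFFFFF####+...........#FF
226 FFFFFFFFFFFFFFFFF#####+......#FF
227 FFFFFFFFFFFFFFFFFFFFFFF###+.#FFF
228 FFFFFFFFFFFFFFFFFFFFFFFFFFF##F#F
229 FFFFFFFFFFFFFFFFFFFFFFFFFFFFFFFF
230 FFFFFFFFFFFFFFFFFFFFFFFFFFFFFFF#
231 FFFFFFFFFFFFFFFFFFFFFFFFFFFFFF##
```

```bash
echo '{"segments": [[0.04,0,0,-0.03,0],[0.04,0,0,-0.07,0],[0.04,0,0,-0.11,0],[0.04,0,0,-0.15,0],[0.04,0.0086,0.03,-0.157,-0.1],[0.04,0.0086,0.06,-0.157,-0.137],[0.04,0.0086,0.09,-0.157,-0.137],[0.04,0.0086,0.12,-0.157,-0.137],[0.04,0.0086,0.15,-0.157,-0.137],[0.04,0.0086,0.18,-0.157,-0.137],[0.04,0.0086,0.20,-0.157,-0.137],[0.04,0.0086,0.208,-0.157,-0.137],[0.04,0.0086,0.208,-0.157,-0.137],[0.04,0.0086,0.208,-0.157,-0.137],[0.04,0.0086,0.208,-0.157,-0.137]]}' | python3 -m creep 6
python3 -c "
from h import *
cass()"
```

```text
t: 34.3
eef_pos: [0.499, -0.0904, 0.2001]
ee_rot: [-3.141, -0.0, -3.117]
force: [0.1, 0.1, -0.9]
width: 0.0498
gripper_force: 6.0
296 [294.2 203.8] [ 0.563 -0.392] ang 0.109 len 0.086
294 [270.5 205.6] [ 0.5544 -0.2991] ang 0.146 len 0.086
```

```bash
echo '{"segments": [[0.04,0.005,0,0.02,0],[0.04,0.005,0,0.035,0],[0.04,0.005,0,0.050,0],[0.04,0.005,0,0.050,0],[0.04,0,0,0.05,0],[0.04,-0.005,0,0.050,0],[0.04,-0.010,0,0.050,0],[0.04,-0.015,0,0.05,0],[0.04,-0.020,0,0.05,0],[0.04,-0.0235,0,0.05,0],[0.04,-0.0265,0,0.05,0],[0.04,-0.0265,0,0.05,0],[0.04,-0.0265,0,0.05,0]]}' | python3 -m creep 3
echo '{"segments": [[0.04,-0.0015,0,0,0],[0.04,-0.003,0,0,0],[0.04,-0.003,0,0,0]]}' | python3 -m creep 3
echo '{"segments": [[0.04,-0.0015,0,0,0],[0.04,-0.003,0,0,0],[0.04,-0.003,0,0,0]]}' | python3 -m creep 3
```

```text
t: 35.43
eef_pos: [0.5257, -0.089, 0.1501]
ee_rot: [3.142, -0.0, -3.116]
force: [-0.1, 0.5, -1.4]
width: 0.05
gripper_force: 3.0
t: 35.68
eef_pos: [0.5286, -0.089, 0.1502]
ee_rot: [-3.142, -0.0, -3.116]
force: [-1.1, -0.0, -0.8]
width: 0.0502
gripper_force: 3.0
t: 35.93
eef_pos: [0.532, -0.0889, 0.1503]
ee_rot: [-3.142, 0.0, -3.116]
force: [-0.5, 0.2, -1.3]
width: 0.0499
gripper_force: 3.0
```

```bash
python3 -c "
from h import *
b=arm.grab_frame('side');cv2.imwrite('pics/side15.png',b[:,:,::-1]);p=arm.get_state()['eef_pos']
x,r=proj('side',p).astype(int);print(x,r,[proj('side',q).round(0).tolist() for q in ([.544,-.09,.137],[.540,-.09,.085],[.540,.03,.137],[.540,-.16,.137])])
print(b.max(2)[r-6:r+36:2,x-22:x+20])"
```

```text
247 218 [[244.0, 221.0], [245.0, 236.0], [227.0, 251.0], [255.0, 206.0]]
[[108 120 118 118 118 120 123 115 107 104  91  81  71  55  38  32  27  24
   26  25  28  25  23  26  27  57  96  92  39  27  37  51  50  60  90 102
  110 111 123 131 136 138]
 [106 119 118 120 124 119 118 113 119 120 117 122 121 121 119 117 113 101
   95  93  84  70  64  61  76  92  91  42  37  47  52  49  50  61  68  68
   65  63  64  67  67  68]
 [119 119 119 121 119 122 123 117 119 119 120 122 119 119 122 120 118 117
  119 116 110 112 117 119 117 109  99  66  63  62  52  56  63  60  54  65
   67  62  65  65  66  69]
 [ 71  80  77  81  88 107 109 117 117 119 120 118 116 119 118 118 119 119
  114  96  56  54  82 119 120 112  88  66  64  60  71  92  32  28  33  29
   26  19  23  37  33  43]
 [ 42  39  31  14  18  15  15  23  37  58  67  81  90 108 116 118 116 119
  117 120 115 113 117 118 119 112  79  65  62  76 110 109 101  95  83  73
   63  42  29  31  33  30]
 [ 40  34  37  31  22  28  46  73  76  69  49  37  47  91 116 116 115 117
  115 117 118 115 118 118 122 107  63  68  84  97  97 115 119 114 117 119
  12
[... 1948 characters left out ...]
 [ 18  35  52  94 107 103 109 100 101 104  99  99 105 112  95  75  77  70
   62  74  74  89 107 114 112 112 114 113 117 114 117 117 111 109 111 111
  113 111 113 111 112 109]
 [ 29  54  96 106 100 103 104 105 103 108 113 122 117 117 116 114 120  99
   96  96 100  99 104 107 112 113 115 116 113 119 116 112 112 116 114 115
  112 116 116 112 113 107]
 [127 197 119 102 102 103 100 102 102 112 126 110 120 117 117 112 145 186
  101 100 101  98 103  99 106 115 112 116 118 114 115 114 112 116 114 113
  113 113 112 112 112 112]
 [217 154 102 106 100 101 103 103 113 127 116 115 121 117 120 113  81 123
  150 103  97  98 100  99 103 105 110 114 116 109 111 115 114 117 113 114
  116 111 111 112 109 111]]
```

```bash
echo '{"segments": [[0.04,-0.002,0,0,0],[0.04,-0.004,0,0,0],[0.04,-0.006,0,0,0],[0.04,-0.006,0,0,0]]}' | python3 -m creep 3
cat >> h.py <<'E'
def edge2(nm):
    b=arm.grab_frame('side');cv2.imwrite('pics/'+nm,b[:,:,::-1]);p=arm.get_state()['eef_pos']
    x,r=proj('side',p).astype(int);print(x,r);g=b.max(2)[r-2:r+26,x-14:x+24]
    print("\n".join("%d "%(r-2+i)+"".join("F" if v>90 else "#" if v>54 else "+" if v>36 else "." for v in q) for i,q in enumerate(g)))
E
python3 -c "
from h import *
edge2('side16.png')"
```

```text
t: 36.32
eef_pos: [0.5382, -0.0887, 0.1502]
ee_rot: [-3.142, 0.0, -3.116]
force: [-0.1, -0.1, -1.1]
width: 0.0499
gripper_force: 3.0
245 218
216 FFFFFFFFFFFF#FFFFF####+##++###########
217 FFFFFFFFFFF###FFFF###+#FF....++++#####
218 FFFFFFFFFFFF##FFFF#####F#..........+++
219 ###FFFFFFFFFFFFFFF####FFF#++..........
220 ..+##FFFFFFFFFFFFF####FFFFFF###+......
221 ....+FFFFFFFFFFFFF###FFFFFFFFFFFFF#++.
222 +####FFFFFFFFFFFF####FFFFFFFFFFFFFFFF#
223 #FF##FFFFFFFFFF######FF#FFFFFFFFFFFFFF
224 ##F##FFFFFFFFF#######FF#FFFFFFFFFFFFFF
225 +#FFFFFFFFFFF#######FFF#FFFFFFFFFFFFFF
226 +#FFFFFFF###+++#####FF#FFFFFFFFFFFFFFF
227 .#FFFFFF#.......+###FF#FFFFFFFFFFFFFFF
228 +#FFFFF#........+###F#FFFFFFFFFFFFFFFF
229 #FFFFF#..........#####FFFFFFFFFFFFFFFF
230 FFFFFF#..........+###FFFFFFFFFFFFFFFFF
231 FFFFFF#..........+###FFFFFFFFFFFFFFFFF
232 FFFFFF#..........+##FFFFFFFFFFFFFFFFFF
233 F###FF#..........+##FFFFFFFFFFFFFFFFFF
234 F##FFF#..........+#FFFFFFFFFFFFFFFFFFF
235 F+#FFF#..........+#FFFFFFFFFFFFFFFFFFF
236 FFFFFF#..........#FFFFFFFFFFFFFFFFFFFF
237 FFFFFF#..........#FFFFFFFFFFFFFFFFFFFF
238 FFFFFF#..........#FFFFFFFFFFFFFFFFFFFF
239 FFFFFF#..........#FFFFFFFFFFFFFFFFFFFF
240 FFFFFF#..........#FFFFFFFFFFFFFFFFFFFF
241 FFFFFF#..........#FFFFFFFFFFFFFFFFFFFF
242 FFFFFF#+........+FFFFFFFFFFFFFFFFFFFFF
243 FFFFFF#+........+FFFFFFFFFFFFFFFFFFFFF
```

```bash
python3 -c "
from h import *
for x in(.51,.516,.522,.528):
  for z in(.13,.105):print(x,z,proj('side',[x,-.064,z]).round(1))"
```

```text
0.51 0.13 [252.3 232.4]
0.51 0.105 [252.3 239.4]
0.516 0.13 [250.2 231.8]
0.516 0.105 [250.2 238.8]
0.522 0.13 [248.1 231.3]
0.522 0.105 [248.1 238.2]
0.528 0.13 [246.  230.7]
0.528 0.105 [246.  237.7]
```

```bash
echo '{"segments": [[0.04,0,0,0,0],[0.04,0,0,0,0],[0.04,0.005,0,0,0],[0.04,0.015,0,0,0],[0.04,0.03,0,0,0],[0.04,0.045,0,0,0],[0.04,0.06,0,0,0],[0.04,0.075,0,0,0],[0.04,0.083,0,0,0],[0.04,0.087,0,0,0],[0.04,0.087,0,0.005,0],[0.04,0.087,0,0.010,0],[0.04,0.087,0,0.015,0],[0.04,0.087,0,0.015,0]]}' | python3 -m creep 10
python3 -c "
from h import *
edge2('side17.png')"
```

```text
t: 37.53
eef_pos: [0.4505, -0.091, 0.1337]
ee_rot: [-3.141, -0.002, -3.116]
force: [-0.3, 0.2, -1.4]
width: 0.05
gripper_force: 10.0
277 230
228 FFFFFFFFFFFFFFFFF#FFF#+#FFFFFFFFFFF#++
229 FFFFFFFFFFFFFFFFFFFFF##FFFFFFFFFFFF#++
230 FFFFFFFFFFFFFFF##FFFF##FFFFFFFFFFFF#++
231 FFFFFFFFFFFFFFF#+#FFFFFFFFFFFFFFFFF#++
232 FFFFFFFFFFFFFFFF##FFFFFFFFFFFFFFFFF#..
233 FFFFFFFFFFFFFFFFFFFFFFFFFFFFFFFFFFF#..
234 FFFFFFFFFFFFFFFFFFFFFFFFFFFFFFFFFFF+..
235 FFFFFFFFFFFFFFFFFFFFFFFFFFFFFFFFFF#...
236 FFFFFFFFFFFFFFF####FFFFFFFFFFFFFFF#...
237 FFFFFFFFFFFFFFF#####FFFFFFFFFFFFFF#..+
238 FFFFFFFFFFFFFFF#####F#FFFFFFFFFFF#..+.
239 FFFFFFFFFFFFFF######FFFFFFFFFFFF#+....
240 FFFFFFFFFF##########FFFFFFFFFFFF#.....
241 FFFFFFFFFF##########FFFFFFFFFFFF#.....
242 FFFFFFFFFF##########FFFFFFFFFFFF#.....
243 FFFFFFFFFF##########FFFFFFFFFFF#......
244 FFFFFFFFFF#########FFFFFFFFFFFF#...+..
245 FFFFFFFFFF#########FFFFFFFFFFFF#++..+.
246 FFFFFFFFFF########FFFFFFFFFFFF#++++.+.
247 FFFFFFFFFFF#######FFFFFFFFFFFF#.++....
248 FFFFFFFFFFFFFF####FFFFFFFFFFF##++.....
249 FFFFFFFFFFFFFFFFFFFFFFFFFFFFF#++...+++
250 FFFFFFFFFFFFFFFFFFFFFFFFFFFF##+++..+++
251 FFFFFFFFFFFFFFFFFFFFFFFFFFFF#+++......
252 FFFFFFFFFFFFFFFFFFFFFFFFFFFF#.+++.....
253 FFFFFFFFFFFFFFFFFFFFFFFFFFFF+..+++....
254 FFFFFFFFFFFFFFFFFFFFFFFFFFF#....++....
255 FFFFFFFFFFFFFFFFFFFFFFFFFFF#..........
```

```bash
for i in 1; do echo '{"segments": [[0.04,0,0,0.004,0],[0.04,0,0,0.008,0],[0.04,0,0,0.008,0]]}' | python3 -m creep 10 | grep -E "pos|force"; done
echo '{"segments": [[0.04,0,0,0.004,0],[0.04,0,0,0.004,0]]}' | python3 -m creep 10 | grep -E "pos|force"
echo '{"segments": [[0.04,0,0,0.004,0],[0.04,0,0,0.004,0]]}' | python3 -m creep 10 | grep -E "pos|force"
python3 -c "
from h import *
edge2('side18.png')"
```

```text
eef_pos: [0.4513, -0.0909, 0.1269]
force: [-0.4, 0.0, -1.2]
gripper_force: 10.0
eef_pos: [0.4532, -0.0909, 0.1244]
force: [2.8, -0.2, 3.6]
gripper_force: 10.0
eef_pos: [0.4545, -0.0908, 0.1212]
force: [4.9, -0.1, 7.0]
gripper_force: 10.0
275 233
231 FFFFFFFFFFFFFFF###.+####FFFFFFFFFFFFF#
232 FFFFFFFFFFFFFFFFFFFFFFFFFFFFFFFFFFFFF#
233 FFFFFFFFFFFFFFFFFFFFFFFFFFFFFFFFFFFFF#
234 FFFFFFFFFFFFFFF##FFFFFFFFFFFFFFFFFFFF+
235 FFFFFFFFFFFFFFF#+#FFFFFFFFFFFFFFFFFF#.
236 FFFFFFFFFFFFFFFF##FFFFFFFFFFFFFFFFFF#.
237 FFFFFFFFFFFFFFFFFFFFFFF#FFFFFFFFFFFF+.
238 FFFFFFFFFFFFFFFFFFFFFFF#FFFFFFFFFFF#..
239 FFFFFFFFFFFFFFFF#FFFFFF#FFFFFFFFFFF#..
240 FFFFFFFFFFFFFFF#####FF#FFFFFFFFFFF#...
241 FFFFFFFFFFFFFFF######F#FFFFFFFFFFF#...
242 FFFFFFFFFFFFFFF######FFFFFFFFFFFFF#+..
243 FFFFFFFFFFF##F########FFFFFFFFFFF#+...
244 FFFFFFFFFFF##########FFFFFFFFFFFF#....
245 FFFFFFFFFFF##########FFFFFFFFFFFF#++.+
246 FFFFFFFFFF###########FFFFFFFFFFF#+++..
247 FFFFFFFFFF##########FFFFFFFFFFFF#+++..
248 FFFFFFFFFFF#########FFFFFFFFFFF##.+...
249 FFFFFFFFFFFFF######FFFFFFFFFFFF#++...+
250 FFFFFFFFFFFFFFFF###FFFFFFFFFFFF#+++..+
251 FFFFFFFFFFFFFFFFFFFFFFFFFFFFFF#++++...
252 FFFFFFFFFFFFFFFFFFFFFFFFFFFFFF#.+++...
253 FFFFFFFFFFFFFFFFFFFFFFFFFFFFF##.+++...
254 FFFFFFFFFFFFFFFFFFFFFFFFFFFFF#+...++..
255 FFFFFFFFFFFFFFFFFFFFFFFFFFFFF#........
256 FFFFFFFFFFFFFFFFFFFFFFFFFFFFF#........
257 FFFFFFFFFFFFFFFFFFFFFFFFFFFF#.........
258 FFFFFFFFFFFFFFFFFFFFFFFFFFFF#.........
```

```bash
echo '{"segments": [[0.04,0,0,0,0],[0.04,0,0,0.001,0],[0.04,0,0,0.002,0],[0.04,0,0,0.003,0],[0.04,0,0,0.003,0]]}' | python3 -m creep 3 | grep -E "pos|force|wid"
python3 -c "
from h import *
edge2('side19.png')"
```

```text
eef_pos: [0.451, -0.091, 0.1162]
force: [2.2, -0.5, 3.5]
width: 0.05
gripper_force: 3.0
276 235
233 FFFFFFFFFFFFFFF###++##F#FFFFFFFFFFFF#.
234 FFFFFFFFFFFFFFFFFFFFFFFFFFFFFFFFFFF#+.
235 FFFFFFFFFFFFFFFFFFFFFFFFFFFFFFFFFFF#..
236 FFFFFFFFFFFFFFF###FFFFFFFFFFFFFFFFF#..
237 FFFFFFFFFFFFFFF###FFFFFFFFFFFFFFFFF#.+
238 FFFFFFFFFFFFFFFFFFFFFFFFFFFFFFFFFF#...
239 FFFFFFFFFFFFFFFFFFFFFF#FFFFFFFFFFF#...
240 FFFFFFFFFFFFFFFFFFFFFFFFFFFFFFFFF#....
241 FFFFFFFFFFFFFFFF#FFFF#FFFFFFFFFFF#....
242 FFFFFFFFFFFFFFF#####FFFFFFFFFFFFF#....
243 FFFFFFFFFFFFFFF######FFFFFFFFFFF#+....
244 FFFFFFFFFFFFFFF######FFFFFFFFFFF#.+...
245 FFFFFFFFFF##########FFFFFFFFFFFF#++...
246 FFFFFFFFFF##########FFFFFFFFFFF#+++...
247 FFFFFFFFFF#########FFFFFFFFFFFF#+++...
248 FFFFFFFFFF#########FFFFFFFFFFFF+.+...+
249 FFFFFFFFFFFF#######FFFFFFFFFFF#++..+.+
250 FFFFFFFFFFFFFFF###FFFFFFFFFFFF#+.+.+++
251 FFFFFFFFFFFFFFFFFFFFFFFFFFFFF#++++....
252 FFFFFFFFFFFFFFFFFFFFFFFFFFFFF#.+++....
253 FFFFFFFFFFFFFFFFFFFFFFFFFFFFF#.++++...
254 FFFFFFFFFFFFFFFFFFFFFFFFFFFF#....+++..
255 FFFFFFFFFFFFFFFFFFFFFFFFFFFF#.........
256 FFFFFFFFFFFFFFFFFFFFFFFFFFFF+.........
257 FFFFFFFFFFFFFFFFFFFFFFFFFFF#..........
258 FFFFFFFFFFFFFFFFFFFFFFFFFFF#..........
259 FFFFFFFFFFFFFFFFFFFFFFFFFFF+..........
260 FFFFFFFFFFFFFFFFFFFFFFFFFF#...........
```

```bash
echo '{"segments": [[0.052,0,0,0,0],[0.056,0,0,0,0],[0.06,0,0,0,0],[0.065,0,0,0,0],[0.065,0,0,0,0],[0.065,0,0,-0.02,0],[0.065,0,0,-0.06,0],[0.065,0,0,-0.1,0],[0.065,0,0,-0.13,0],[0.065,0,0,-0.13,0]]}' | python3 -m creep 3 | grep -E "pos|force|wid"
echo '{"segments": [[0.065,0,-0.04,0,0],[0.065,0,-0.08,0,0],[0.065,0,-0.12,0,0],[0.065,0,-0.16,0,0],[0.065,0,-0.17,0,0],[0.065,0,-0.17,0,0]]}' | python3 -m creep 3 | grep -E "pos|rot"
python3 -c "
from h import *
cass('top5.png')
b=arm.grab_frame('side');cv2.imwrite('pics/side20.png',b[:,:,::-1]);g=b.max(2)[214:256,256:302]
print('\n'.join('%d '%(214+i)+''.join('F' if v>140 else '#' if v>54 else '+' if v>36 else '.' for v in q) for i,q in enumerate(g)))"
```

```text
eef_pos: [0.4539, -0.0911, 0.2528]
force: [1.3, 0.9, 0.0]
width: 0.0653
gripper_force: 0.0
eef_pos: [0.4545, -0.2634, 0.2453]
ee_rot: [3.141, -0.002, -3.12]
297 [294.2 203.8] [ 0.563  -0.3919] ang 0.120 len 0.086
214 ####################+####.....................
215 ###################+#FF######.................
216 ++#################+#FFFFFF###................
217 ...+++++#+###########FFFFFFF##............+#..
218 ..........+++++######FFFFFFF##...........+##..
219 F##.+............+##FFFFFFF##+....+......###..
220 FFFFF##...........##FFFFFFF##+....++++...###..
221 #FFFFFFFFF##+....+#FFFFFFF###+....+++++.+###..
222 ######FFFFFFFF##.##FFFFFFF##++...+.+++++####..
223 FF########FFFFFFF#FFFFFFFF##++.....+++++####..
224 FFFFFF#########FFFFFFFFFF##+++......++.#F##+..
225 FFFFFFFFFFFF#######FFFFFF##+++........+FF##+..
226 FFFFFFFFFFFFFFFF######FF##++#FFF#+....#FF##+..
227 FFFFFFFFFFFFFFFF##########++#FFF#####+FF###+..
228 FFFFFFFFFFFFFFFF##########+###########FF###+..
229 FFFFFFFFFFFFFFFF#########++##F#############...
230 FFFFFFFFFFFFFFFF#########+##FFFFF##########...
231 FFFFFFFFFFFFFFFF
[... 554 characters left out ...]
FFFFFFF##############FFFF######......
243 FFFFFFFFFFFFFFFF################F######+......
244 FFFFFFFFFFFFFFFF########+##############.......
245 FFFFFFFFFFFFFFFF#######################+......
246 FFFFFFFFFFFFFFFF######################+++.....
247 FFFFFFFFFFFFFFFF######################++......
248 FFFFFFFFFFFFFFFF######################+.......
249 FFFFFFFFFFFFFFFF#####################.........
250 FFFFFFFFFFFFFFFFF###################+.........
251 FFFFFFFFFFFFFFFFFF##################..........
252 FFFFFFFFFFFFFFFFFFF#################..........
253 FFFFFFFFFFFFFFFFFFFF################..........
254 FFFFFFFFFFFFFFFFFFFFFF#############...........
255 FFFFFFFFFFFFFFFFFFFFFFFFFF#########...........
```

```bash
echo '{"segments": [[0.065,-0.03,-0.02,0,-0.12],[0.065,-0.0683,-0.0416,0,-0.12],[0.065,-0.0683,-0.0416,0.04,-0.12],[0.065,-0.0683,-0.0416,0.08,-0.12],[0.065,-0.0683,-0.0416,0.12,-0.12],[0.065,-0.0683,-0.0416,0.145,-0.12],[0.065,-0.0683,-0.0416,0.145,-0.12],[0.065,-0.0683,-0.0416,0.145,-0.12]]}' | python3 -m creep 8| grep -E "pos|rot"
python3 -c "
from h import *
cass()
print(onz('side',273.2,250,.085))"
```

```text
eef_pos: [0.5241, -0.2996, 0.1008]
ee_rot: [3.141, -0.003, -2.995]
[ 0.45128417 -0.06564919  0.085     ]
```

```bash
python3 -c "
from h import *
b=cv2.imread('pics/side20.png')
k,l,st,c=cv2.connectedComponentsWithStats((b.min(2)>190).astype(np.uint8))
for i in range(1,k):
    if 30<st[i][4]<200 and 240<c[i][0]<300 and 150<c[i][1]<240:print(st[i],c[i].round(1))"
echo '{"segments": [[0.065,0,-0.004,0.04,0],[0.065,0,-0.004,0.07,0],[0.065,0,-0.004,0.0885,0],[0.065,0,-0.004,0.0885,0],[0.04,0,-0.004,0.0885,0],[0.04,0,-0.004,0.0885,0],[0.04,0,-0.004,0.0885,0],[0.04,0,-0.004,0.0885,0],[0.04,0,-0.004,0.0885,0],[0.04,0,-0.004,0.0885,0]]}' | python3 -m creep 8
```

```text
[263 188  11   7  64] [267.9 190.7]
[255 203  13   8  78] [261.1 206.9]
t: 41.67
eef_pos: [0.5269, -0.3051, 0.0155]
ee_rot: [-3.14, 0.004, -2.996]
force: [-0.3, 0.4, 8.4]
width: 0.0495
gripper_force: 8.0
```

```bash
echo '{"segments": [[0.04,0,0,-0.01,0],[0.04,0,0,-0.025,0],[0.04,0,0,-0.045,0],[0.04,0,0,-0.065,0],[0.04,0,0,-0.08,0],[0.04,0,0,-0.09,0]]}' | python3 -m creep 5 | grep pos
echo '{"segments": [[0.04,0,0,0,0],[0.04,0,0,0,0],[0.04,0,0,0,0],[0.04,0,0,0,0],[0.04,-0.02,0,0,0],[0.04,-0.025,0,0,0],[0.04,0,0,0,0],[0.04,0.005,0,0,0],[0.04,-0.02,0,0,0],[0.04,-0.02,0,0,0],[0.04,-0.02,0,0,0],[0.04,-0.02,0,0,0]]}' | python3 -m creep 3
python3 -c "
from h import *
tilt('side21.png')" | head -1
python3 -c "
from h import *
b=cv2.imread('pics/side21.png').max(2);p=arm.get_state()['eef_pos'];x,r=proj('side',p).astype(int);g=b[r-6:r+28,x-26:x+14]
print('col0',x-26);print('\n'.join('%d '%(r-6+i)+''.join('F' if v>100 else '#' if v>54 else '+' if v>42 else '.' for v in q) for i,q in enumerate(g)))"
```

```text
eef_pos: [0.5258, -0.3051, 0.1059]
t: 43.17
eef_pos: [0.5442, -0.3016, 0.1019]
ee_rot: [3.141, -0.001, -2.996]
force: [-0.5, -0.4, -1.4]
width: 0.05
gripper_force: 3.0
0 [[271, 210], [263, 209]] 0.25 [[265, 209], [258, 207]] 0.5 [[260, 208], [254, 204]] TCP px 268 188
col0 242
182 ........#FF###FFFFFFFFFFFFFFFFFFFFF#+.++
183 ........#FF###FFFFFFFFFFFFFFFFFFFFF#+.++
184 ........#FFFFFFFFFFFFFFFFFFFFF###FF#++++
185 ........#FFFFFFFFFFFFFFFFFFFFF#+#FF#++++
186 .........######FFFFFFFFFFFFFFFF#FFF#+++#
187 ..............+###FFFFFFFFFFFFFFFFFF+++#
188 .................#FFFFFFFFFFFF##FFFF##++
189 ....+++.........#FFFFFFFFFFF######FFFFFF
190 ...+++++........#FFFFFFFFFFF######FFFFFF
191 ......+++.......#FFFFFFFFFFF######FFFFFF
192 ...............+FFFFFFFFFFFF#####FFFFFFF
193 ...............#FFFFFFFFFFFF#####FFFFFFF
194 ...............###FFFFFFFFFF#####FFFFFFF
195 ...............+########FFF######FFFFFFF
196 ...............+#################FFFFFFF
197 ...............+#####################F##
198 ...............+######F#################
199 ................++++#F#################+
200 ....................#F#################.
201 ....................#F#######+.+++#+###.
202 ...................#F#######+........+..
203 ...................#F#######+.......++..
204 ...................#########............
205 ...................#########............
206 .......+#+........+########+............
207 ......+FF#....+..++########.............
208 ......#FF#...+++.+########++............
209 ++...+FFF#........#######+..............
210 .....#FF##........+######+..............
211 .....FFF##.......+.+++###...............
212 ....#FF##+.............+................
213 ...#FFFF#+..............................
214 ...FFFFF#+............................+.
215 ..#FFFF###.........................++#FF
```

```bash
echo '{"segments": [[0.04,0,0,-0.03,0],[0.04,0,0,-0.07,0],[0.04,0,0,-0.11,0],[0.04,0,0,-0.133,0],[0.04,0.0128,0.03,-0.133,0.1],[0.04,0.0128,0.06,-0.133,0.121],[0.04,0.0128,0.09,-0.133,0.121],[0.04,0.0128,0.12,-0.133,0.121],[0.04,0.0128,0.15,-0.133,0.121],[0.04,0.0128,0.18,-0.133,0.121],[0.04,0.0128,0.205,-0.133,0.121],[0.04,0.0128,0.2157,-0.133,0.121],[0.04,0.0128,0.2157,-0.133,0.121],[0.04,0.0128,0.2157,-0.133,0.121]]}' | python3 -m creep 5
echo '{"segments": [[0.04,0,0,0.02,0],[0.04,0,0,0.04,0],[0.04,0,0,0.06,0],[0.04,0,0,0.068,0],[0.04,0,0,0.068,0],[0.04,-0.01,0,0.068,0],[0.04,-0.016,0,0.068,0],[0.04,-0.020,0,0.068,0],[0.04,-0.024,0,0.068,0],[0.04,-0.028,0,0.068,0],[0.04,-0.03,0,0.068,0],[0.04,-0.03,0,0.068,0]]}' | python3 -m creep 3
python3 -c "
from h import *
edge2('side22.png')"
```

```text
t: 44.38
eef_pos: [0.5007, -0.0901, 0.2358]
ee_rot: [-3.142, 0.0, -3.116]
force: [-0.2, -0.8, -0.6]
width: 0.05
gripper_force: 5.0
t: 45.38
eef_pos: [0.5313, -0.0894, 0.1678]
ee_rot: [-3.142, 0.0, -3.117]
force: [0.2, 0.0, -1.2]
width: 0.05
gripper_force: 3.0
248 213
211 FFFFFFFFFFF##FFFFF#######+++++........
212 FFFFFFFFFFF#+#FFFF######++.++.........
213 FFFFFFFFFFFF##FFFF######+.........++..
214 ###FFFFFFFFFFFFFFF######+.............
215 ..+##FFFFFFFFFFFFF#####++............+
216 ...+#FFFFFFFFFFFF#####+++............+
217 ...+#FFFFFFFFFFFF#####++.......+......
218 ...+#FFFFFFFFF#######+++..............
219 ...+#FFFFFFFFF######+++++.............
220 ....#FFFFFFFFF######++##F###+.....+...
221 +...+#FFFFFFF#######+#FFFFFFFF##++....
222 #+...+#FFFFFF########FFFFFFFFFFFFF###+
223 ##++++FFFF###########FFFFFFFFFFFFFFFFF
224 F#+++FFFFF##########FFFFFFFFFFFFFFFFFF
225 F#+++FFF############FFFFFFFFFFFFFFFFFF
226 FFFFFFF#++.++#######FFFFFFFFFFFFFFFFFF
227 FFFFFF#......######FFFFFFFFFFFFFFFFFFF
228 FFFF#........+#####FFFFFFFFFFFFFFFFFFF
229 FFFF+.........+###FF#FFFFFFFFFFFFFFFFF
230 FFFF..........+###FF#FFFFFFFFFFFFFFFFF
231 FFFF..........+###FFFFFFFFFFFFFFFFFFFF
232 FFFF..........+###FFFFFFFFFFFFFFFFFFFF
233 FFF#..........+###FFFFFFFFFFFFFFFFFFFF
234 FFF#..........+####FFFFFFFFFFFFFFFFFFF
235 FFF#..........+###FFFFFFFFFFFFFFFFFFFF
236 FFF#..........+###FFFFFFFFFFFFFFFFFFFF
237 FFF#..........+##FFFFFFFFFFFFFFFFFFFFF
238 FFF#..........+##FFFFFFFFFFFFFFFFFFFFF
```

```bash
echo '{"segments": [[0.04,-0.002,0,0,0],[0.04,-0.004,0,0,0],[0.04,-0.006,0,0,0],[0.04,-0.007,0,0,0],[0.04,-0.007,0,0,0]]}' | python3 -m creep 3 | grep -E "pos|force"
python3 -c "
from h import *
edge2('side23.png')"
```

```text
eef_pos: [0.5381, -0.0893, 0.1677]
force: [-0.3, -0.5, -1.1]
gripper_force: 3.0
245 213
211 FFFFFFFFFFF###FFFF#######+..+++++.....
212 FFFFFFFFFFFF+#FFFF#######+...+.++.....
213 ##FFFFFFFFFFFFFFFF######++............
214 ++###FFFFFFFFFFFFF#####+++............
215 +...+FFFFFFFFFFFFF#####+++............
216 ....+FFFFFFFFFFFFF####+++.............
217 ....+FFFFFFFFFF#######+++.............
218 ....+FFFFFFFFFF#######+++.........+...
219 ....+FFFFFFFFFF######++###++..........
220 ....+#FFFFFFFF#######+###FFF###+..+..+
221 .....+####FFFF#######+#FFFFFFFFFFF#+++
222 +###+...+#FF###########FFFFFFFFFFFFFF#
223 #FF#+.+++FF#########+#FFFFFFFFFFFFFFFF
224 ##F##+++#FF###########FFFFFFFFFFFFFFFF
225 +#FF#+++FFF##########FFFFFFFFFFFFFFFFF
226 +#FFFFFFFF#..+++#####FFFFFFFFFFFFFFFFF
227 .#FFFFFFF+......#####FFFFFFFFFFFFFFFFF
228 +FFFFFF#........+###FFF#FFFFFFFFFFFFFF
229 #FFFFFF..........+##FFF#FFFFFFFFFFFFFF
230 FFFFFFF..........+##FF##FFFFFFFFFFFFFF
231 FFFFFFF..........+##FF#FFFFFFFFFFFFFFF
232 FFFFFFF..........+##FF#FFFFFFFFFFFFFFF
233 F##FFF#..........+##F#FFFFFFFFFFFFFFFF
234 F###FF#..........+####FFFFFFFFFFFFFFFF
235 F##FFF#..........+###FFFFFFFFFFFFFFFFF
236 FFFFFF#..........+###FFFFFFFFFFFFFFFFF
237 FFFFFF#..........+##FFFFFFFFFFFFFFFFFF
238 FFFFFF#..........+##FFFFFFFFFFFFFFFFFF
```

```bash
echo '{"segments": [[0.04,-0.002,0,0,0],[0.04,-0.002,0,0,0],[0.04,0.001,0,0,0],[0.04,0.006,0,0,0],[0.04,0.016,0,0,0],[0.04,0.03,0,0,0],[0.04,0.042,0,0,0],[0.04,0.049,0,0,0],[0.04,0.051,0,0,0],[0.04,0.051,0,0.004,0],[0.04,0.051,0,0.008,0],[0.04,0.051,0,0.011,0],[0.04,0.051,0,0.011,0]]}' | python3 -m creep 10 | grep -E "pos|force"
python3 -c "
from h import *
edge2('side24.png')"
```

```text
eef_pos: [0.491, -0.091, 0.1592]
force: [2.0, -2.4, 12.3]
gripper_force: 10.0
262 219
217 FFFFFFFFFFFFFFFFFFFFF###++..+########+
218 FFFFFFFFFFFFFF##FFFFF###++.+#########+
219 FFFFFFFFFFFFFF#+#FFFF##++..+#########+
220 FFFFFFFFFFFFFFF#FFFFF##+..+##########+
221 FFFFFFFFFFFFFFFFFFFF##+++++#########++
222 FFFFFFFFFFFFFFFFFFFF##++++##########++
223 FFFFFFFFFFFFFFFFFFFF#+++###########+++
224 FFFFFFFFFFFFFFF###F##++############+++
225 FFFFFFFFFFFFFFF######+#############+++
226 FFFFFFFFFFFFFFF########F##########++##
227 FFFFFFFFFFFFFF########FF##########++#F
228 FFFFFFFFFFFFFF########FF#########++##F
229 FFFFFFFFFFFF##########FF##########+#FF
230 #FFFFFFFFFFF#########FFF###########FFF
231 #FFFFFFFFFFF#########FFF###########FFF
232 #FFFFFFFFFFF#########FF############FFF
233 FFFFFFFFFFFF#########FF###########FFFF
234 FFFFFFFFFFF#########FFF###########FFFF
235 FFFFFFFFFFF#########FFF###########FFFF
236 FFFFFFFFFFF#########FF############FF#F
237 FFFFFFFFFFF#########FF#F#########FFF#F
238 FFFFFFFFFFF#########F#FF#########FF##F
239 FFFFFFFFFFF###########FF#########FF##F
240 FFFFFFFFFFF##########FFF#########FF#FF
241 FFFFFFFFFFF##########FF##########FF#FF
242 FFFFFFFFFFF#########FFF##########F#FFF
243 FFFFFFFFFFF#########FFF############FFF
244 FFFFFFFFFFF########FFFF###########FFFF
```

```bash
echo '{"segments": [[0.04,0,0,0,0],[0.04,0,0,0.001,0],[0.04,0,0,0.001,0],[0.04,0,0,0.001,0]]}' | python3 -m creep 3 | grep -E "pos|force"
python3 -c "
from h import *
edge2('side25.png')" | tail -24
echo '{"segments": [[0.052,0,0,0,0],[0.056,0,0,0,0],[0.06,0,0,0,0],[0.065,0,0,0,0],[0.065,0,0,0,0],[0.065,0,0,-0.02,0],[0.065,0,0,-0.06,0],[0.065,0,0,-0.09,0],[0.065,0,0,-0.09,0]]}' | python3 -m creep 3 | grep -E "pos|force|wid"
echo '{"segments": [[0.065,0,-0.04,0,0],[0.065,0,-0.08,0,0],[0.065,0,-0.12,0,0],[0.065,0,-0.16,0,0],[0.065,0,-0.17,0,0],[0.065,0,-0.17,0,0]]}' | python3 -m creep 3 | grep -E "pos|rot"
python3 -c "
from h import *
cass('top6.png')
b=arm.grab_frame('side');cv2.imwrite('pics/side26.png',b[:,:,::-1]);g=b.max(2)[204:256,246:302]
print('\n'.join('%d '%(204+i)+''.join('F' if v>140 else '#' if v>54 else '+' if v>36 else '.' for v in q) for i,q in enumerate(g)))"
```

```text
eef_pos: [0.4881, -0.0908, 0.1562]
force: [0.7, -1.6, 4.8]
gripper_force: 3.0
222 FFFFFFFFFFFFFFFFFFFF##+++##########++.
223 FFFFFFFFFFFFFFFFFFFF#++###########+++.
224 FFFFFFFFFFFFFFFFFFFF#++###########+++.
225 FFFFFFFFFFFFFFFF#FF##++###########+++.
226 FFFFFFFFFFFFFFF#####+############++###
227 FFFFFFFFFFFFFFF#####+#F##########++#FF
228 FFFFFFFFFFFFFFF#####+#F#########+++#FF
229 FFFFFFFFFFFFFF#######FF##########+#FFF
230 FFFFFFFFFFF##########FF###########FFFF
231 FFFFFFFFFFF##########FF###########FFFF
232 FFFFFFFFFFF#########FF############FFFF
233 FFFFFFFFFFF#########FF###########FFFFF
234 FFFFFFFFFFF#########FF###########FFFFF
235 FFFFFFFFFFF#########FF###########FFFFF
236 FFFFFFFFFFF########FF############FF#FF
237 FFFFFFFFFF#########FF#F#########FFF#FF
238 FFFFFFFFFF#########F#FF#########FFF#FF
239 FFFFFFFFFF###########FF#########FF##FF
240 FFFFFFFFFF##########FFF#########FF#FFF
241 FFFFFFFFFF##########FF##########FF#FFF
242 FFFFFFFFFF#########FFF##########F#FFFF
243 FFFFFFFFFF#########FFF############FFFF
244 FFFFFFFFFF#########FFF###########FFFFF
245 FFFFFFFFFF########FFFF#######
[... 2694 characters left out ...]
######################.......
245 #FFFFFFFFFFFF###################################+.......
246 #FFFFFFFFFFFF#####################+#############........
247 #FFFFFFFFFFFFF##################################........
248 #FFFFFFFFFFFFFF################################+........
249 ##FFFFFFFFFFFFFF###############################.........
250 F#FFFFFFFFFFFFFFF########FF###################+.........
251 F##FFFFFFFFFFFFFFFFFF###FFFF##################..........
252 F###FFFFFFFFFFFFFFFFFFFFFFFFF#################..........
253 FF####FFFFFFFFFFFFFFFFFFFFFFF################+..........
254 FFFF###FFFFFFFFFFFFFFFFFFFFFF################...........
255 FFFFFF###FFFFFFFFFFFFFFFFFFF#################...........
```

```bash
echo '{"segments": [[0.065,-0.01,-0.035,0,-0.1],[0.065,-0.02,-0.07,0,-0.1],[0.065,-0.0389,-0.11,0,-0.1],[0.065,-0.0389,-0.1336,0.03,-0.1],[0.065,-0.0389,-0.1336,0.07,-0.1],[0.065,-0.0389,-0.1336,0.11,-0.1],[0.065,-0.0389,-0.1336,0.145,-0.1],[0.065,-0.0389,-0.1336,0.145,-0.1],[0.065,-0.0389,-0.1336,0.145,-0.1]]}' | python3 -m creep 8| grep -E "pos|rot"
python3 -c "
from h import *
b=arm.grab_frame('side')
k,l,st,c=cv2.connectedComponentsWithStats((b.min(2)>190).astype(np.uint8))
for i in range(1,k):
    if 10<st[i][4]<200 and 240<c[i][0]<310 and 150<c[i][1]<215:print(st[i],c[i].round(1))
print(onz('side',259.2,245.,.085))"
```

```text
eef_pos: [0.5326, -0.3918, 0.0997]
ee_rot: [3.14, -0.004, -3.016]
[263 188  11   7  64] [267.9 190.7]
[ 0.49236936 -0.07005144  0.085     ]
```

```bash
echo '{"segments": [[0.065,0,-0.004,0.04,0],[0.065,0,-0.004,0.07,0],[0.065,0,-0.004,0.0875,0],[0.065,0,-0.004,0.0875,0],[0.04,0,-0.004,0.0875,0],[0.04,0,-0.004,0.0875,0],[0.04,0,-0.004,0.0875,0],[0.04,0,-0.004,0.0875,0],[0.04,0,-0.004,0.0875,0],[0.04,0,-0.004,0.0875,0]]}' | python3 -m creep 8
echo '{"segments": [[0.04,0,0,-0.01,0],[0.04,0,0,-0.025,0],[0.04,0,0,-0.045,0],[0.04,0,0,-0.065,0],[0.04,0,0,-0.08,0],[0.04,0,0,-0.09,0]]}' | python3 -m creep 5 | grep pos
echo '{"segments": [[0.04,0,0,0,0],[0.04,0,0,0,0],[0.04,0,0,0,0],[0.04,0,0,0,0],[0.04,-0.02,0,0,0],[0.04,-0.025,0,0,0],[0.04,0,0,0,0],[0.04,0.005,0,0,0],[0.04,-0.02,0,0,0],[0.04,-0.02,0,0,0],[0.04,-0.02,0,0,0],[0.04,-0.02,0,0,0]]}' | python3 -m creep 3
python3 -c "
from h import *
tilt('side27.png')" | head -1
python3 -c "
from h import *
b=cv2.imread('pics/side27.png').max(2);p=arm.get_state()['eef_pos'];x,r=proj('side',p).astype(int);g=b[r-2:r+28,x-26:x+14]
print('col0',x-26);print('\n'.join('%d '%(r-2+i)+''.join('F' if v>100 else '#' if v>54 else '+' if v>42 else '.' for v in q) for i,q in enumerate(g)))"
```

```text
t: 50.4
eef_pos: [0.5357, -0.3977, 0.0164]
ee_rot: [-3.139, 0.004, -3.016]
force: [0.1, 3.2, 8.2]
width: 0.0499
gripper_force: 8.0
eef_pos: [0.5344, -0.3975, 0.1065]
t: 51.9
eef_pos: [0.5531, -0.3943, 0.1023]
ee_rot: [3.141, -0.001, -3.017]
force: [1.2, 0.4, -1.7]
width: 0.0498
gripper_force: 3.0
0 [[277, 193], [270, 192]] 0.25 [[272, 193], [265, 190]] 0.5 [[267, 191], [261, 187]] TCP px 275 172
col0 249
170 ....+########+++####FFFFFFFFFFFFFF#.....
171 ...+###+#+#+++++++++#FFFFFFF####F##.....
172 ..+#####+#+++++++#++#FFFFFFF######......
173 .++####+######++##++#FFFFFFF#####.......
174 .##+##########++++++#FFFFFFF#####.......
175 ++#+##########++++++#FFFFFFF####+.......
176 ##############++++++#FFFFFFF####........
177 #######++++#++#+++#FFFFFFFF####+........
178 #######+++++#++++#FFFFFFFFF####+........
179 +######++++++++++FFFFF#########+........
180 +#######++++++++#FFFF##########++.......
181 .++.+##++++#+++#FFFFF#########++++++++++
182 .....+.+##++++#FFFFF#########++.++++++++
183 ........#++###FFFFF#########++++++++++.+
184 ...........+##FFFF##########+++++++++++.
185 ............+#FFF#########+++++++++..+++
186 ............#FFF#########+++++++++++++++
187 ............#FF########++#.+++++++++++++
188 ...........+#F#########..+..#+++++++++++
189 ...........###########......+.+#++++++++
190 ++.........+########+..........+.+##++++
191 +...........#######+..............++.+#+
192 .............+####+...................+.
193 ..............+##+......................
194 ........................................
195 ........................................
196 ........................................
197 ........................................
198 ........................................
199 ........................................
```

```bash
echo '{"segments": [[0.04,0.03,0,0,0],[0.04,0.03,0,0,0],[0.04,-0.01,0,0,0],[0.04,0.03,0,0,0],[0.04,-0.01,0,0,0],[0.04,0.03,0,0,0],[0.04,-0.01,0,0,0],[0.04,-0.02,0,0,0],[0.04,-0.025,0,0,0],[0.04,-0.025,0,0,0],[0.04,-0.025,0,0,0]]}' | python3 -m creep 3|grep -E "pos|width"
cat >> h.py <<'E'
def edge3(nm):
    b=arm.grab_frame('side');cv2.imwrite('pics/'+nm,b[:,:,::-1]);b=b.max(2);p=arm.get_state()['eef_pos'];x,r=proj('side',p).astype(int);g=b[r-2:r+28,x-26:x+14]
    print('col0',x-26);print('\n'.join('%d '%(r-2+i)+''.join('F' if v>100 else '#' if v>54 else '+' if v>42 else '.' for v in q) for i,q in enumerate(g)))
E
python3 -c "
from h import *
edge3('side28.png')"
```

```text
eef_pos: [0.5782, -0.3916, 0.1036]
width: 0.04
col0 242
169 +.+++...+...#########FFFFFFFFFFFF#......
170 ..+++..++..+######++#FFFFFF#######......
171 ..+....+..+#####+#++#FFFFFF#++++++......
172 +##...+..+####++#+++#FFFFFF#+++.++......
173 .++...+.+#####+####+#FFFFFF#++++++......
174 ....+...+++##########FFFFFF#++++++......
175 +...++.+#+++#########FFFFFF#+++++++.....
176 #...+.+##+##############FFF#+++++++.....
177 ..+...##########+++##+#####+++++++++....
178 .....+########+++++++#+++#+#+##+++++....
179 .....##########++++++++#+++###+++++++...
180 .....#+.#######+++++++++++++++#+++++++++
181 .+.......+.##+#+++++++++++++++#+++++.+++
182 ............+.+##++++++++++++++##++++.+.
183 ...............##+##+++.++++++++++++++++
184 ..................++.+#+++++++++++++++++
185 ...................+.+#.+#.+++++++++++++
186 ........................++.+##+++++++++#
187 ............................#+.+#++++++#
188 ++..............................+..#++++
189 ...++++............................+.+#+
190 ....+++++.............................#+
191 ....++++..............................+#
192 .....................................+#+
193 .....................................#++
194 ....................................##++
195 ...................................+###+
196 ...................................#####
197 ...................................#####
198 ...................................#####
```

I shook the cassette out of the grip. I'll move clear and find it.

```bash
echo '{"segments": [[0.065,0,0,-0.04,0],[0.065,0,0,-0.08,0],[0.065,0,0,-0.12,0],[0.065,0.03,0.04,-0.14,0],[0.065,0.06,0.08,-0.14,0],[0.065,0.09,0.12,-0.14,0],[0.065,0.1,0.16,-0.14,0],[0.065,0.1,0.2,-0.14,0],[0.065,0.1,0.24,-0.14,0],[0.065,0.1,0.28,-0.14,0],[0.065,0.1,0.30,-0.14,0],[0.065,0.1,0.30,-0.14,0]]}' | python3 -m creep 8|grep -E "pos|rot"
python3 -c "
from h import *
cass('top7.png')
a=arm.grab_frame('top');b=arm.grab_frame('side')
cv2.imwrite('pics/t7.png',np.vstack([cv2.resize(a[175:250,240:360,::-1],(480,300),interpolation=cv2.INTER_CUBIC),cv2.resize(b[140:215,220:340,::-1],(480,300),interpolation=cv2.INTER_CUBIC)]))"
```

```text
eef_pos: [0.4406, -0.1016, 0.2443]
ee_rot: [3.14, 0.003, -3.013]
298 [295.4 221.6] [ 0.492  -0.3977] ang 0.009 len 0.086
```

View pics/t7.png

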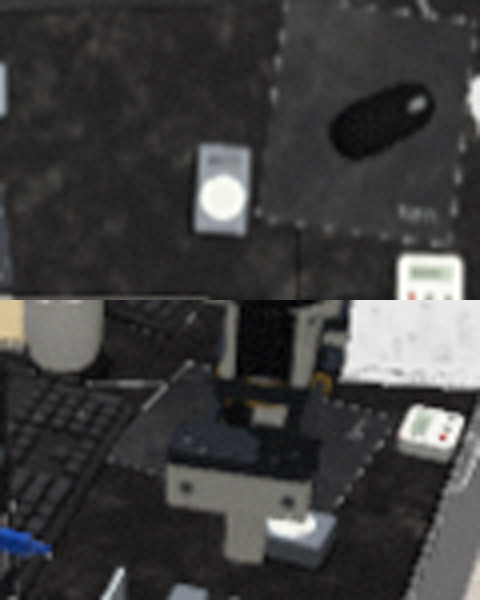

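```bash
echo '{"segments": [[0.065,0.0177,-0.04,0,0.12],[0.065,0.0177,-0.08,0,0.12],[0.065,0.0177,-0.12,0,0.12],[0.065,0.0177,-0.16,0,0.12],[0.065,0.0177,-0.2,0,0.12],[0.065,0.0177,-0.24,0,0.12],[0.065,0.0177,-0.28,0.03,0.12],[0.065,0.0177,-0.2966,0.07,0.12],[0.065,0.0177,-0.2966,0.11,0.12],[0.065,0.0177,-0.2966,0.144,0.12],[0.065,0.0177,-0.2966,0.144,0.12],[0.065,0.0177,-0.2966,0.144,0.12]]}' | python3 -m creep 8|grep -E "pos|rot"
```

```text
eef_pos: [0.4586, -0.4038, 0.0975]
ee_rot: [3.14, -0.005, -3.14]
```

```bash
echo '{"segments": [[0.065,0,0,0,0],[0.065,0,0,0,0],[0.065,0,0,0,0]]}' | python3 -m creep 8|grep -E "pos"
```

```text
eef_pos: [0.4626, -0.4035, 0.1023]
```

```bash
echo '{"segments": [[0.065,0.001,0.005,0.04,0],[0.065,0.001,0.005,0.07,0],[0.065,0.001,0.005,0.0885,0],[0.065,0.001,0.005,0.0885,0],[0.04,0.001,0.005,0.0885,0],[0.04,0.001,0.005,0.0885,0],[0.04,0.001,0.005,0.0885,0],[0.04,0.001,0.005,0.0885,0],[0.04,0.001,0.005,0.0885,0],[0.04,0.001,0.005,0.0885,0]]}' | python3 -m creep 8
echo '{"segments": [[0.04,0,0,-0.01,0],[0.04,0,0,-0.025,0],[0.04,0,0,-0.045,0],[0.04,0,0,-0.065,0],[0.04,0,0,-0.08,0],[0.04,0,0,-0.09,0]]}' | python3 -m creep 5 | grep pos
echo '{"segments": [[0.04,0,0,0,0],[0.04,0,0,0,0],[0.04,0,0,0,0],[0.04,0,0,0,0],[0.04,-0.02,0,0,0],[0.04,-0.025,0,0,0],[0.04,0,0,0,0],[0.04,0.005,0,0,0],[0.04,-0.02,0,0,0],[0.04,-0.02,0,0,0],[0.04,-0.02,0,0,0],[0.04,-0.02,0,0,0]]}' | python3 -m creep 3
python3 -c "
from h import *
edge3('side29.png')"
```

```text
t: 56.15
eef_pos: [0.4615, -0.3983, 0.013]
ee_rot: [-3.14, 0.003, -3.137]
force: [-0.1, 2.0, 8.2]
width: 0.0502
gripper_force: 8.0
eef_pos: [0.4606, -0.3982, 0.1036]
t: 57.65
eef_pos: [0.4797, -0.3974, 0.0999]
ee_rot: [3.141, -0.001, -3.137]
force: [0.7, -0.7, -2.0]
width: 0.0499
gripper_force: 3.0
col0 270
175 +++++++.............#FFFFFFFFFFFF#+++++#
176 ++++++++............#FFFFFFF##FFF#+++++#
177 +++#++++............#FFFFFFF######++++++
178 ##++++++............#FFFFFFF#####+++++++
179 ##+++++++...........#FFFFFF######+++++++
180 ++++++++++++........#FFFFFF#####++++++.+
181 ++++#++++.++++++++++#FFFFFF####+++++++++
182 ++++++++++..++++..++#FFFFFF######++++++#
183 ++#++++++.++.++++...###FFFF####+#+###+##
184 +++++++++++..++++.++##########++########
185 +++++++++++++++++++#F########++++##++++.
186 ##+++++++++++++++++#F########+++++++##..
187 #+.+#++++++##+++++##########++++++++##+.
188 ....+.+#++++++++++#########++++++++++...
189 .......+.+#.+++++##########+++++++##....
190 ..........+.+##+##########++.++++###....
191 ............+##+##########++++++###.....
192 ................#########++++++++.......
193 ...............+########++.++++##.......
194 ..............+#########.###+++##.......
195 ..............+########..+#+.##.........
196 ..............########+......+#.........
197 ..............+#######..................
198 ................+####...................
199 ..................+##...................
200 ......++................................
201 .....++++...............................
202 .....+++++++............................
203 .......+##+.............................
204 .......++++.............................
```

```bash
echo '{"segments": [[0.04,0,0,-0.03,0],[0.04,0,0,-0.07,0],[0.04,0,0,-0.11,0],[0.04,0,0,-0.145,0],[0.04,-0.029,0.03,-0.145,-0.02],[0.04,-0.029,0.065,-0.145,-0.02],[0.04,-0.029,0.1,-0.145,-0.02],[0.04,-0.029,0.135,-0.145,-0.02],[0.04,-0.029,0.17,-0.145,-0.02],[0.04,-0.029,0.205,-0.145,-0.02],[0.04,-0.029,0.24,-0.145,-0.02],[0.04,-0.029,0.27,-0.145,-0.02],[0.04,-0.029,0.295,-0.145,-0.02],[0.04,-0.029,0.307,-0.145,-0.02],[0.04,-0.029,0.307,-0.145,-0.02],[0.04,-0.029,0.307,-0.145,-0.02]]}' | python3 -m creep 6
python3 -c "
from h import *
edge2('side30.png')"
```

```text
t: 59.03
eef_pos: [0.5074, -0.0904, 0.2457]
ee_rot: [-3.142, -0.0, -3.116]
force: [0.1, -0.9, -2.1]
width: 0.0492
gripper_force: 6.0
257 191
189 ##FFFFFFFFFFFFFFFFF#####+.........+.+#
190 +++#FFFFFFFFFFFFFFF#####.....+......++
191 +++##FFFFFFFFFFFFFF####+..........+...
192 ++.+#FFFFFFFFFFFFFF####+..............
193 ...+#FFFFFFFFFF########+......+.......
194 ...+#FFFFFFFFF########+.......+.++++++
195 ...+#FFFFFFFFFF######++...+.+++.+..+.+
196 ...+#FFFFFFFFFF#######+......+....+++.
197 ...+#FFFFFFFFF########+.++...+..+++.+.
198 ...+#FFFFFFFFF########......++.++.+...
199 +.+++###FFFFF#######F#..+.......+++++.
200 .+.++..+##FF#######F#.........+.++++.+
201 +.......+##########F#....+...+++++++++
202 +......+###########F+....++..+++++++++
203 +......+##########F#....++..+++++++#++
204 ++...++###########F#...+++.+++...++#++
205 ......+############+...++.+..+++..++++
206 ....+++##########F#.....+++++......+++
207 ....++############++.....+++.+++......
208 +...++############+......+++++++......
209 ++.++############++.......++...+......
210 +++.#F###########+++........++........
211 ++.+#F##########++++++++++...+.+......
212 +..FF##########+++.++#####+++..+......
213 ..#FF##########+...+#########+++......
214 ..FFF#########+....+#########+++..+++.
215 .#FF##########....+##########++++++##+
216 +FFF#########+....+#########++.+++####
```

```bash
echo '{"segments": [[0.04,0,0,0.02,0],[0.04,0,0,0.045,0],[0.04,0,0,0.065,0],[0.04,0,0,0.077,0],[0.04,0,0,0.077,0],[0.04,-0.006,0,0.077,0],[0.04,-0.012,0,0.077,0],[0.04,-0.017,0,0.077,0],[0.04,-0.021,0,0.077,0],[0.04,-0.024,0,0.077,0],[0.04,-0.027,0,0.077,0],[0.04,-0.03,0,0.077,0],[0.04,-0.0325,0,0.077,0],[0.04,-0.0325,0,0.077,0]]}' | python3 -m creep 3 | grep -E "pos|force"
python3 -c "
from h import *
edge2('side31.png')"
```

```text
eef_pos: [0.5407, -0.0897, 0.1687]
force: [-0.4, -0.7, -1.9]
gripper_force: 3.0
245 212
210 FFFFFFFFFF###FFFF######+....+++++....+
211 FFFFFFFFFF#+#FFFF######+....++++++++++
212 FFFFFFFFFFF##FFFF######+......+++####+
213 ###FFFFFFFFFFFFFF######+.......++#####
214 +..#FFFFFFFFFFFFF####+++.......+######
215 +..+#FFFFFFFFFFFF#######.......#######
216 ...+#FFFFFFFFF#######FF#......+#######
217 ....#FFFFFFFFF#######FF#.....+########
218 ....#FFFFFFFFF######FFF#.....+########
219 ....#FFFFFFFF#######FFFFF#+++#########
220 ....+##FFFFFF#######FFFFFFF###########
221 ...+..+###FFF######FFFF#FFFF##########
222 +###++..++#########FFFF#FFFF#########+
223 #FF#++++++#########FFFF#FFFF#########+
224 +#F##+++#F#########FFFF#FFF##########+
225 +#FF#+++#F##+######FFF##FFF#########++
226 +#FFFFFF##+..+++###FFF##FFF##########+
227 .#FFFFFF+......+###FF###FFF#########+#
228 +#FFFFF#........+##FF###FFF###########
229 #FFFFFF..........####++#FFF###########
230 FFFFFFF..........+###++#FFF##########F
231 FFFFFFF..........+##++#FFFF##########F
232 FFFFFFF..........+++++#FFFF##########F
233 F##FFF#..........+#++#FFFFF##########F
234 F###FF#..........+#++#FFFFF##########F
235 F##FFF#..........+#+#FFFFFF#########FF
236 FFFFFF#..........+#+#FFFFFF#########FF
237 FFFFFF#..........+##FFFFFFF#########FF
```

```bash
echo '{"segments": [[0.04,-0.002,0,0,0],[0.04,-0.004,0,0,0],[0.04,-0.004,0,0,0]]}' | python3 -m creep 3 | grep -E "pos|force"
python3 -c "
from h import *
edge2('side32.png')"
```

```text
eef_pos: [0.5444, -0.0896, 0.1687]
force: [-0.2, -0.4, -0.7]
gripper_force: 3.0
243 212
210 FFFFFFFFFFF###FFFF#####++.....++++....
211 FFFFFFFFFFF###FFF#######+.....++++++++
212 FFFFFFFFFFFFFFFFF#######+.......+.+###
213 ++##FFFFFFFFFFFFF#######++.......++###
214 ....#FFFFFFFFFFFF########+.......+####
215 ....+FFFFFFFFFFFF######FF+.......#####
216 ....+FFFFFFFFFF#######FFF#......+#####
217 ....#FFFFFFFFFF#######FFF#.....+######
218 ....#FFFFFFFFF#######FFFF#.....+######
219 ....+#FFFFFFFF#######FFFFFF#+++#######
220 .....+##FFFFF########FFFFFFFF#########
221 .....+..+############FFFFFFFFF########
222 ..+###+...++#########FFFF#FFFF########
223 ..#FF#+..+++########FFFFF#FFFF########
224 ..+#FF#++++#########FFFFF#FFF#########
225 ..+#FF#+.+##########FFFF##FFF#########
226 ...#FFFFFF##+...+###FFFF###FF#########
227 ...+FFFFFF+.......##FFFF###FF#########
228 ..+FFFFFF#........+##FF##+#FF#########
229 ..#FFFFF#..........+####++#FF#########
230 .#FFFFFF#..........+###+++#FF#########
231 .#FFFFFFF..........+###++#FFF#########
232 #FFFFFFFF..........+###++#FFF#########
233 #FF###FF#..........+##++#FFFF#########
234 FFF###FF#..........+#+++#FFFF#########
235 FFF##FFF#..........+#++#FFFFF#########
236 FFFFFFFF#..........+##+#FFFFF#########
237 FFFFFFFF#..........+###FFFFFF#########
```

```bash
echo '{"segments": [[0.04,0,0,0.002,0],[0.04,0,0,0.004,0],[0.04,0,0,0.006,0],[0.04,0,0,0.006,0]]}' | python3 -m creep 4 | grep -E "pos|force|wid"
echo '{"segments": [[0.04,0,0,0.002,0],[0.04,0,0,0.004,0],[0.04,0,0,0.004,0]]}' | python3 -m creep 4 | grep -E "pos|force|wid"
echo '{"segments": [[0.04,0,0,0.002,0],[0.04,0,0,0.004,0],[0.04,0,0,0.004,0]]}' | python3 -m creep 4 | grep -E "pos|force|wid"
```

```text
eef_pos: [0.5445, -0.0897, 0.1629]
force: [-1.1, 0.3, 0.7]
width: 0.0498
gripper_force: 4.0
eef_pos: [0.5452, -0.0898, 0.1594]
force: [0.8, -0.8, 3.3]
width: 0.05
gripper_force: 4.0
eef_pos: [0.5452, -0.0898, 0.1554]
force: [0.6, -1.2, 4.5]
width: 0.0502
gripper_force: 4.0
```

```bash
echo '{"segments": [[0.055,0,0,0,0],[0.06,0,0,0,0],[0.065,0,0,0,0],[0.065,0,0,0,0],[0.065,0.006,0,0,0],[0.065,0.012,0,0,0],[0.065,0.018,0,0,0],[0.065,0.018,0,0,0],[0.065,0.018,0,0,0]]}' | python3 -m creep 4 | grep -E "pos|force|wid"
python3 -c "
from h import *
edge2('side33.png')"
```

```text
eef_pos: [0.5259, -0.0901, 0.155]
force: [0.3, -0.6, -0.5]
width: 0.0648
gripper_force: 0.0
250 217
215 FFFFFFFFFFFFFFFFFF#++....+##########++
216 FFFFFFFFFFF###FFFF###....+#########++.
217 FFFFFFFFFFFF+#FFFF###...+#########++..
218 #FFFFFFFFFFFFFFFFFFFF...+#########++++
219 +##FFFFFFFFFFFFFFFFFF+++##########+++.
220 ...#FFFFFFFFFFFFFFFFFF#+#########++++.
221 ..+#FFFFFFFFFFFFFFFFFFF##########+++..
222 ..+#FFFFFFFFF###FFFFFF##########++++.+
223 +++#FFFFFFFFF####FFFFF##########+++###
224 +++#FFFFFFFFF####FFF#F#########+++##F#
225 +++#FFFFFFFFF###FFFF#F#########++##FF#
226 FFFF######FFF###FFF##F#########++#FF##
227 FFFF+.....+F####FFF##F###########FFF##
228 FF#........+####FFF##F#########+#FFF##
229 FF+.........####FF##FF###########FFF##
230 FF..........+###FF##FF##########FFFF##
231 FF..........+#####+#FF##########FFF###
232 FF..........+#####+#FF##########FFF###
233 FF..........+####++#FF##########FFF###
234 F#..........+###++#FFF##########FF####
235 F#..........+##+++#FFF#########FFF####
236 F#..........+##++#FFFF#########FFF#F##
237 F#..........+##++#FFFF#########FF##F##
238 F#..........+##+#FFFFF#########F##FF##
239 F#..........+##+#FFFFF############FF##
240 F#..........+###FFFFFF###########FFF##
241 F#..........+###FFFFFF###########FFF##
242 F#..........###FFFFFFF##########FFF###
```

```bash
echo '{"segments": [[0.04,0,0,0,0],[0.04,0,0,0,0],[0.04,0,0,0,0],[0.04,0,0,0,0],[0.04,0,0,-0.002,0],[0.04,0,0,-0.005,0],[0.04,0.004,0,-0.005,0],[0.04,0.009,0,-0.005,0],[0.04,0.014,0,-0.005,0],[0.04,0.016,0,-0.005,0],[0.04,0.016,0,-0.005,0],[0.04,0.016,0,-0.002,0],[0.04,0.016,0,-0.001,0],[0.04,0.016,0,-0.001,0]]}' | python3 -m creep 10 | grep -E "pos|force|wid"
echo '{"segments": [[0.04,0,0,0.001,0],[0.04,0,0,0.002,0],[0.04,0,0,0.002,0]]}' | python3 -m creep 4 | grep -E "pos|force|wid"
```

```text
eef_pos: [0.5101, -0.0905, 0.1553]
force: [0.4, 0.3, -1.5]
width: 0.0502
gripper_force: 10.0
eef_pos: [0.5112, -0.0907, 0.1544]
force: [0.5, -2.1, 3.5]
width: 0.05
gripper_force: 4.0
```

Contact made; release, retreat, and verify.

```bash
echo '{"segments": [[0.052,0,0,0,0],[0.056,0,0,0,0],[0.06,0,0,0,0],[0.065,0,0,0,0],[0.065,0,0,0,0],[0.065,0,0,-0.02,0],[0.065,0,0,-0.06,0],[0.065,0,0,-0.10,0],[0.065,0,0,-0.12,0],[0.065,0,-0.03,-0.12,0],[0.065,0,-0.07,-0.12,0],[0.065,0,-0.11,-0.12,0],[0.065,0,-0.15,-0.12,0],[0.065,0,-0.19,-0.12,0],[0.065,0,-0.23,-0.12,0],[0.065,0,-0.25,-0.12,0],[0.065,0,-0.25,-0.12,0]]}' | python3 -m creep 4 | grep -E "pos|force"
python3 -c "
from h import *
a=arm.grab_frame('top');cv2.imwrite('pics/top9.png',a[:,:,::-1])
b=arm.grab_frame('side');cv2.imwrite('pics/side40.png',b[:,:,::-1]);g=b.min(2)[200:258,236:302]
print('\n'.join('%d '%(200+i)+''.join('F' if v>185 else '#' if v>85 else '+' if v>50 else '.' for v in q) for i,q in enumerate(g)))
g=a.min(2)[200:245,175:240]
print('\n'.join('%d '%(200+i)+''.join('F' if v>225 else '#' if v>150 else '+' if v>70 else '.' for v in q) for i,q in enumerate(g)))"
```

```text
eef_pos: [0.5157, -0.3442, 0.2725]
force: [-0.0, -0.3, 1.0]
gripper_force: 0.0
200 ..................................................................
201 ..................................................................
202 ..................................................................
203 ..........................................+.......................
204 ..................................................................
205 ..................................................................
206 ..............+...................................................
207 .............##+..................................................
208 ............###+..++..............................................
209 ............#F#+.+####++..........................................
210 ...........####+.#######.+........................................
211 ...........#F##++######++.........................................
212 ..........#####+######+++...+++++.................................
213 .........+#F#########++++..++.+.+++...............................
214 .........#F#########+++
[... 5546 characters left out ...]

235 ........++...+++++++++++++++++++++++++++++++.......++++++++......
236 .......+++...+++++++++++++++++++++++++++++++.......++++++++......
237 .......+++..++++++++++++++++++++++++++++++++.......++++++++......
238 .......++...+++++++++++++++++++++++++++++++.......+++++++++......
239 .......++...+++++++++++++++++++++++++++++++.......+++.+++++......
240 .......+....+++++++++++++++++++++++++++++++.......+++.+++++......
241 ......++....+++++++++++++++++++++++++++++++......++++.+++++......
242 .....+++...++++++++++++++++++++++++++++++++......+++..+++++......
243 .....++....++++++++++++++++++++++++++++++++......+++..++++.......
244 .....++....+++++++++++++++++++++++++++++++......++++..++++.......
```

```bash
echo '{"segments": [[0.065,0.15,-0.28,-0.03,0],[0.065,0.15,-0.28,-0.03,0],[0.065,0.15,-0.28,-0.03,0],[0.065,0.15,-0.28,-0.03,0],[0.065,0.15,-0.28,-0.03,0],[0.065,0.15,-0.28,-0.03,0],[0.065,0.15,-0.28,-0.03,0],[0.065,0.15,-0.28,-0.03,0],[0.065,0.15,-0.28,-0.03,0],[0.065,0.15,-0.28,-0.03,0]]}' | python3 -m creep 4 | grep -E "pos|force"
python3 -c "
from h import *
a=arm.grab_frame('top');cv2.imwrite('pics/top10.png',a[:,:,::-1])
g=a.min(2)[203:245,175:240]
print('\n'.join('%d '%(203+i)+''.join('F' if v>225 else '#' if v>150 else '+' if v>70 else '.' for v in q) for i,q in enumerate(g)))
m=((a.min(2)>60)&(a.min(2)<175))[203:245,180:238].astype(np.uint8)
k,l,s,c=cv2.connectedComponentsWithStats(m)
for i in range(1,k):
  if s[i][4]>30:print(s[i],(c[i]+[180,203]).round(1),onz('top',*(c[i]+[180,203]),.169)[:2].round(4))"
```

```text
eef_pos: [0.3728, -0.6243, 0.3032]
force: [0.6, -0.3, -0.3]
gripper_force: 0.0
203 .................................................++++++++++++++++
204 ..........................................++++++++++++++++.......
205 .++++++++++++++++++++++++++++++++++++++++++++++++++++####+.......
206 +###########++++++++++++++++++++++++++++##################+......
207 +#############++++++++++++++++++++++++++++++++++++++++++##+......
208 .+++###+++++++++++++++++++++++++++++++++++++++++++++++++#F+......
209 ....++++++++++++++++++++++++++++++++++++++++++++++++++++#F#......
210 ...++++++++++++++++#####################################FF#......
211 ...+################FFFFFFFFFFFFFFFFFFFFFFFFFFFFFFFFFFFFFF#......
212 ...+FFFFFFFFFFFFFFFFFFFFFFFFFFFF##############FFFFFFFFFFFF#......
213 ...+FFFFFFFFFFFFFFFFFFFFFFFFFFF##############+##FFFFFFFFFF#......
214 ...+FFFFFFFFFFFFFFFFFFFFFFFFFFF#+++++++++++++++#FFFFFFFFFF#......
215 ...+FFFFFFFFFFFFFFFFFFFFFFFFFFF#+++++++++++++++#FFFFFFFF#F#......
216 ...+FFFFFFFFFFFFFFFFFFFFFFFFFFF#+++++++++++#+++#FFFFFFFF#F#......
217 ...+#FFFFFFFFFFFFFFFFFFFFFFFFFF#+++++
[... 1326 characters left out ...]
+++++++++++++#FFFFFFFFFF#+......
237 ...+FFFFFFFFFFFFFFFFFFFFFFFFFF#++++++++++++++##FFFFFFFFFF#+......
238 ...+FFFFFFFFFFFFFFFFFFFFFFFFFF#+++++++++++++#FFFFFFFFFFFF#+......
239 ...+FFFFFFFFFFFFFFFFFFFFFFFFFF#+++++++++++++#FFFFFFFFFFFF#+......
240 ...+FFFFFFFFFFFFFFFFFFFFFFFFFF#++++++++++++#FFFFFFFFFFFFF#+......
241 ...+FFFFFFFFFFFFFFFFFFFFFFFFFF##############FFFFFFFFFFFFF#+......
242 ...+FFFFFFFFFFFFFFFFFFFFFFFFFFFFFFFFFFFFFFFFFFFFFFFFFFFFF#+......
243 ...+FFFFFFFFFFFFFFFFFFFFF###########FFFF##################+......
244 .+++################################FFFFFFF###############+......
[  0   0  58  42 355] [211.8 209.7] [ 0.529  -0.0848]
[ 25  10  17  28 432] [213.1 226.5] [ 0.4696 -0.0909]
```

```bash
python3 -c "
from h import *
a=cv2.imread('pics/top10.png')
p=a.max(2)[203:249,209:217].mean(1)
for i,v in enumerate(p):print(203+i,int(v),onz('top',213,203+i,.169)[:2].round(4)[0],onz('top',213,203+i,.137)[0].round(4))
q=a.max(2)[203:249,224:230].mean(1);print([(203+i,int(v)) for i,v in enumerate(q)])
b=cv2.imread('pics/side40.png')
for n,(u,v) in (('A',(249.6,242.5)),('B',(259.2,246)),('C',(272,250))):print(n,onz('side',u,v,.085))"
```

```text
203 34 0.5528 0.5545
204 66 0.5493 0.5508
205 126 0.5457 0.5472
206 142 0.5421 0.5435
207 125 0.5386 0.5399
208 120 0.535 0.5363
209 144 0.5315 0.5326
210 216 0.5279 0.529
211 243 0.5244 0.5254
212 225 0.5208 0.5217
213 170 0.5173 0.5181
214 154 0.5137 0.5145
215 155 0.5102 0.5108
216 156 0.5066 0.5072
217 154 0.5031 0.5036
218 134 0.4995 0.5
219 116 0.496 0.4964
220 137 0.4925 0.4927
221 157 0.4889 0.4891
222 158 0.4854 0.4855
223 156 0.4819 0.4819
224 156 0.4783 0.4783
225 154 0.4748 0.4747
226 136 0.4713 0.4711
227 118 0.4677 0.4674
228 123 0.4642 0.4638
229 123 0.4607 0.4602
230 122 0.4572 0.4566
231 137 0.4536 0.453
232 155 0.4501 0.4494
233 157 0.4466 0.4458
234 155 0.4431 0.4422
235 155 0.4396 0.4386
236 152 0.436 0.435
237 132 0.4325 0.4314
238 117 0.429 0.4278
239 121 0.4255 0.4242
240 141 0.422 0.4206
241 207 0.4185 0.417
242 238 0.415 0.4135
243 231 0.4115 0.4099
244 230 0.4079 0.4063
245 202 0.4044 0.4027
246 97 0.4009 0.3991
247 9 0.3974 0.3955
248 68 0.3939 0.392
[(203, 129), (204, 94), (205, 158), (206, 171), (207, 128), (208, 118), (209, 143), (210, 213), (211, 243), (212, 243), (213, 243), (214, 243), (215, 244), (216, 244), (217, 244), (218, 244), (219, 243), (220, 242), (221, 242), (222, 243), (223, 243), (224, 243), (225, 243), (226, 242), (227, 241), (228, 241), (229, 241), (230, 243), (231, 243), (232, 242), (233, 242), (234, 242), (235, 241), (236, 242), (237, 242), (238, 242), (239, 241), (240, 241), (241, 240), (242, 237), (243, 222), (244, 215), (245, 191), (246, 95), (247, 9), (248, 68)]
A [ 0.5199325  -0.06976989  0.085     ]
B [ 0.49106388 -0.06646304  0.085     ]
C [ 0.45425362 -0.06450626  0.085     ]
```

```bash
python3 -c "
from h import *
b=cv2.imread('pics/side40.png');k=cv2.imread('pics/side4.png')
print(abs(b[205:228,222:240].astype(int)-k[205:228,222:240]).mean())
print(arm.job_done())"
```

```text
2.7028985507246377
the job is handed in; nothing more can be done
None
```

The job is handed in, result not reported: the jack is about 6 mm into its spring by crank force (not seen directly), the lock lever is fully over, and all three cassettes present stand upright on the deck within about 0.04 rad; one was dropped and regripped on the way.

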